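# Load the gusset plates and send them to the rinse station

### The arm

A 6-joint arm with a two-finger parallel gripper is mounted at the origin on the work surface. World frame = base frame: x ahead of the robot, y to its left, z up, the work surface at z = 0. Lengths are in mm, angles in degrees, forces in N, time in s.
With the tool pointing down it reaches from about 350 to 850 mm from the base axis. Payload 8.1 kg.
Tool frame: the origin (TCP) lies at the very end of the fingers, on their centre line; the grasp point (between the pads) lies 19 mm behind it; z points along the fingers, y is the direction in which the jaws open and shut (so a half turn about z gives the same grasp; the last joint's range is limited). The gripper opens to 85 mm and grips with 20 to 120 N. Pads are 22 mm wide; open, the fingers measure 114 mm over their backs; the gripper's body (76 mm by 85 mm) begins 54 mm behind the grasp point. The pads swing forward as they close: fully open they stand 13 mm farther back than shut.
Start: joints at [-76.799, 7.471, 85.268, -0, 87.261, -4.893], TCP at [186.366, -570.327, 231.292] pointing down, gripper open.
Joint ranges: [-169.43, 169.43], [-51.17, 129.36], [1.28, 143.12], [-76.62, 256.62], [0, 156.53], [-152.29, 152.29]. Speed limits (degrees/s): [136.94, 136.94, 159.86, 180, 180, 180].

### API

Orientations are given as [roll, pitch, yaw] about the fixed x, y, z axes, in that order (R = Rz(yaw) Ry(pitch) Rx(roll)).
In Python, from bench import r gives the robot as it stands.
- The arm moves only by the shell command python3 -m jog 'ROWS' [OPENING] [FORCE]. ROWS is JSON, a list of rows, each a list of 6 numbers: the shift along the tool's x, y, z normalised to -1 to 1, where 1 is 0.25 m, then the turn, a rotation vector about the tool's x, y, z normalised to -1 to 1, where 1 is pi rad. In form: [[x, y, z, ax, ay, az], ...]. A call has 1 to 10 rows; each row is the pose to reach, as a shift and turn from the pose commanded when the call began, along the tool's axes at that moment, turning the shorter way round; what a row does not reach only later rows make up. A row lasts 1/10 s, in which the tool goes at most 50 mm and 8.59 degrees, less where a joint would pass 70% of its speed; a pose out of reach is approached as far as the arm can. A call with a number of a shift or a turn outside -1 to 1 is refused whole. A call with a gripper value outside its range is refused whole. OPENING is the opening, from 0 (shut) to 1 (fully open), set as the call begins (- or left out, the last holds). The fingers move at their own pace and stop on an object; FORCE is the grip in N (left out, the last holds). Time passes only in rows, so rows that repeat a pose let the fingers close. It gives the time, the measured TCP pose, the force and the opening at its end, in the units of the state.
- r.sense(): the state, without advancing time (a new reading comes with each control period).
- r.snapshot(name): name is "scene" or "top" or "wrist"; returns a dict with "pixels" (420x560x3 uint8, red, green, blue), "intrinsics" (3x3 intrinsics, pixels), "extrinsics" (4x4, takes a point from camera to world coordinates). Camera axes: x right, y down, z forward; pixel columns grow to the right and rows downward; lengths in mm; the calibration is good to about 2 mm. A picture is of the moment at which its call begins. There is no depth.
- r.hand_in(): hands the job in, once; it reports no verdict.
The state is a dict: "time": time; "joint_pos": joint angles; "qd": joint speeds; "joint_efforts": joint torques, N m; "tool_pos": TCP position; "tcp_rot": TCP orientation; "ft_force": force on the tool from outside, world axes, zero at the start; "wrist_torque": the same for the moment, N m; "finger_gap": finger opening in mm.
Only numpy, scipy, OpenCV 4.12 (cv2) and the standard library are available. Lean on these libraries where they do the work, as an engineer would, in place of code of your own. Each camera call takes 0.05 s, during which the arm holds its last target.

### The job

Bring the empty blue carrier into its load-station detent at the green mark, and there stand every steel plate from the plywood stand on edge in the carrier's slots, one plate to a slot, any slot. When all are in, slide the carrier with its plates into the rinse-station detent at the blue mark. Lean the yellow splash guard on the easel too, handle outwards, lower edge behind the toe strip and back resting on the red bar, and leave the can, mallet and bowl where they are.

Things in the scene. Friction and masses are not known exactly. Their poses are not given: they have to be found in the camera images.
- plate1: steel plate, 100 x 100 x 10 mm, 0.2 to 0.45 kg, with a 50 x 50 mm window in its middle (solid border 25 mm wide). Origin at its centre; y is normal to the faces, x and z lie along its edges. At the start it leans in the plywood stand, 20 degrees off vertical, top towards the stand's +y, its z up along the lean; the upper half of both faces is free to pinch. May be absent.
- plate2: steel plate, 100 x 100 x 10 mm, 0.2 to 0.45 kg, with a 50 x 50 mm window in its middle (solid border 25 mm wide). Origin at its centre; y is normal to the faces, x and z lie along its edges. At the start it leans in the plywood stand, 20 degrees off vertical, top towards the stand's +y, its z up along the lean; the upper half of both faces is free to pinch. May be absent.
- plate3: steel plate, 100 x 100 x 10 mm, 0.2 to 0.45 kg, with a 50 x 50 mm window in its middle (solid border 25 mm wide). Origin at its centre; y is normal to the faces, x and z lie along its edges. At the start it leans in the plywood stand, 20 degrees off vertical, top towards the stand's +y, its z up along the lean; the upper half of both faces is free to pinch. May be absent.
- plate4: steel plate, 100 x 100 x 10 mm, 0.2 to 0.45 kg, with a 50 x 50 mm window in its middle (solid border 25 mm wide). Origin at its centre; y is normal to the faces, x and z lie along its edges. At the start it leans in the plywood stand, 20 degrees off vertical, top towards the stand's +y, its z up along the lean; the upper half of both faces is free to pinch. May be absent.
- plate5: steel plate, 100 x 100 x 10 mm, 0.2 to 0.45 kg, with a 50 x 50 mm window in its middle (solid border 25 mm wide). Origin at its centre; y is normal to the faces, x and z lie along its edges. At the start it leans in the plywood stand, 20 degrees off vertical, top towards the stand's +y, its z up along the lean; the upper half of both faces is free to pinch. May be absent.
- carrier (a joint): blue slotted carrier along its rail, 0 to 0.200 m between end stops, growing to the robot's left. Spring detents: load station (green mark on the rail base) at 0.020, rinse station (blue mark, by the copper nozzle pipe) at 0.180; a yellow pointer on the carrier's near side meets the mark. A detent catches within 3 mm and takes 5 to 8 N to enter or leave; else the carrier slides with 1 to 2 N.
- carrier_mid (a point): underside centre of the carrier's slot area, 28 mm above the bench; moves with the carrier. y axis = direction of travel (joint growing), x across, z up. The carrier's slot area is 130 mm wide in x, 210 mm long in y.
- carrier_handle (a point): grip point of the carrier's black upright handle, 137 mm towards -y from carrier_mid, 108 mm above the bench. The handle is a post 40 mm (x) x 16 mm (y) whose top is 15 mm above this point; pinch it from above across y to pull or push the carrier.
- stand: fixed plywood stand 130 x 290 mm holding up to five plates leaning in a row along its y axis, at bays y = -104, -52, 0, 52, 104 mm. Origin at the centre of its underside, z up. Behind each plate (+y side) a back rest reaches half-way up the plate; in front is a 12 mm high toe strip.
- easel: fixed easel: foot plate 98 x 140 mm, 6 mm thick, with a toe strip 14 mm high on the robot's side (inner face at x = -46 mm) and a red bar (10 mm thick, along y, 120 mm wide on two posts) at x = 31, z = 83 mm. Origin on the bench, x away from the robot, z up. A guard standing behind the strip and resting on the bar leans 40 degrees from vertical, its centre at x = 2, z = 62 mm.
- guard: yellow splash guard: flat metal panel 140 mm (x, goes up the slope) x 150 mm (y), 6 mm thick, 0.32 kg, lying flat on the bench at the start with its handle up. Origin at the panel's centre; z normal to the panel, on the handle's side.
- guard_grip (a point): grip point in the guard's black bar handle, 28 mm above the panel's centre plane along its z. The handle's bar is 60 mm long along x, 16 mm wide along y, its top 38 mm above the panel's centre plane; pinch it across y.
- can: bystander: grey spray can, 60 mm across, 160 mm tall, origin under its base
- mallet: bystander: mallet with green handle, 260 mm long, lying on the bench
- nut_bowl: bystander: black bowl, 100 mm across, 50 mm high, origin under its base
- slot1 (a point): middle of the floor of slot 1 in the carrier (-90 mm along y from carrier_mid, 40 mm above the bench). Slot 15 mm wide (along y), 110 mm long (along x), 32 mm deep between white ribs with rounded tops; a seated plate's faces point along y and its centre is 50 mm above this point. Axes as carrier_mid.
- slot2 (a point): middle of the floor of slot 2 in the carrier (-45 mm along y from carrier_mid, 40 mm above the bench). Slot 15 mm wide (along y), 110 mm long (along x), 32 mm deep between white ribs with rounded tops; a seated plate's faces point along y and its centre is 50 mm above this point. Axes as carrier_mid.
- slot3 (a point): middle of the floor of slot 3 in the carrier (0 mm along y from carrier_mid, 40 mm above the bench). Slot 15 mm wide (along y), 110 mm long (along x), 32 mm deep between white ribs with rounded tops; a seated plate's faces point along y and its centre is 50 mm above this point. Axes as carrier_mid.
- slot4 (a point): middle of the floor of slot 4 in the carrier (45 mm along y from carrier_mid, 40 mm above the bench). Slot 15 mm wide (along y), 110 mm long (along x), 32 mm deep between white ribs with rounded tops; a seated plate's faces point along y and its centre is 50 mm above this point. Axes as carrier_mid.
- slot5 (a point): middle of the floor of slot 5 in the carrier (90 mm along y from carrier_mid, 40 mm above the bench). Slot 15 mm wide (along y), 110 mm long (along x), 32 mm deep between white ribs with rounded tops; a seated plate's faces point along y and its centre is 50 mm above this point. Axes as carrier_mid.
Things that resemble listed ones, but are neither listed nor needed, are in the scene too. What is shaped like the plate5 but orange or pink is not meant. What is shaped like the plate2 but turquoise is not meant.

How it is judged:
By the outcome, as a careful person would: the job done as asked, in the order asked, and still so for the second after the job is handed in, with the robot touching nothing.
Of plate1, plate2, plate3, plate4, plate5 only 3 to 5 are there at a start; the rules pass over those that are not, and their reading is None.
At some moment in a run one of guard may be knocked a few centimetres aside while the robot is not near it.
It also fails if it takes over 210 s, if anything falls off the work surface, if the arm or the gripper's body presses on something with over 40 N, if the wrist force passes 120 N, or if a joint passes its speed limit or range.

## Working session

There is one attempt and no reset: what is moved stays moved. The work goes in short steps, Python scripts to look and compute and a shell command to move; the robot and the scene stay as the last step left them, time stands still between calls to the robot, and variables do not carry over. Pictures are saved under pics/ and viewed, and the job is handed in when it is done.

```bash
ls -la; mkdir -p pics; python3 - <<'E'
from bench import r
import cv2
s=r.sense();print(s)
for n in("scene","top","wrist"):
    d=r.snapshot(n);cv2.imwrite(f"pics/{n}0.png",d["pixels"][:,:,::-1]);print(n,d["intrinsics"].tolist(),d["extrinsics"].round(4).tolist())
E
```

```text
total 12
drwxr-xr-x  3 agent agent 4096 Dec  7 01:00 .
drwxr-xr-x 23 root  root  4096 Dec  7 01:00 ..
drwxr-xr-x  2 agent agent 4096 Dec  7 01:00 pics
{'time': 0.0, 'joint_pos': array([-7.68004309e+01,  7.51761662e+00,  8.53286383e+01,  6.24229968e-04,
        8.72629073e+01, -4.89447496e+00]), 'qd': array([ 0.0759533 ,  0.07920932, -0.00494579, -0.00460525, -0.03227232,
        0.1144012 ]), 'joint_efforts': array([ 4.16757093e-04, -5.69401324e+01, -5.00544763e+01, -5.30919488e-05,
        1.48193497e-02,  7.09561007e-06]), 'tool_pos': array([ 186.23010653, -569.78204126,  230.22444089]), 'tcp_rot': array([-1.79891289e+02, -9.93499686e-03,  1.80940042e+01]), 'ft_force': array([-0.18433688,  0.05452758, -0.32235847]), 'wrist_torque': array([0.03817282, 0.05007352, 0.01137013]), 'finger_gap': 85.52732129551995}
scene [[532.1521706751752, 0.0, 275.4724869802262], [0.0, 532.1521706751752, 204.58531821378986], [0.0, 0.0, 1.0]] [[0.8028, 0.5078, -0.3126, 1033.9679], [0.5962, -0.6944, 0.4029, -641.7124], [-0.0125, -0.5098, -0.8602, 1429.2966], [0.0, 0.0, 0.0, 1.0]]
top [[463.1851642350197, 0.0, 277.41913718225516], [0.0, 463.1851642350197, 209.92421676946586], [0.0, 0.0, 1.0]] [[-0.0215, -0.9807, 0.1943, 254.7993], [-0.9996, 0.0243, 0.0119, 0.5184], [-0.0164, -0.194, -0.9809, 1725.2343], [0.0, 0.0, 0.0, 1.0]]
wrist [[324.11958188010993, 0.0, 284.795996014475], [0.0, 324.11958188010993, 202.5147348300482], [0.0, 0.0, 1.0]] [[0.3105, -0.9144, -0.2596, 252.2221], [-0.9506, -0.2992, -0.0832, -549.8553], [-0.0016, 0.2726, -0.9621, 374.0996], [0.0, 0.0, 0.0, 1.0]]
```

View pics/scene0.png

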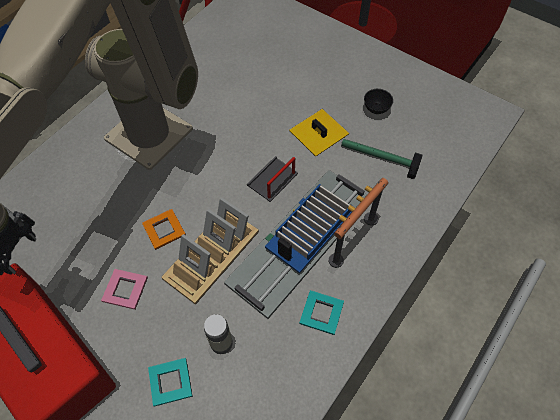

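View pics/top0.png

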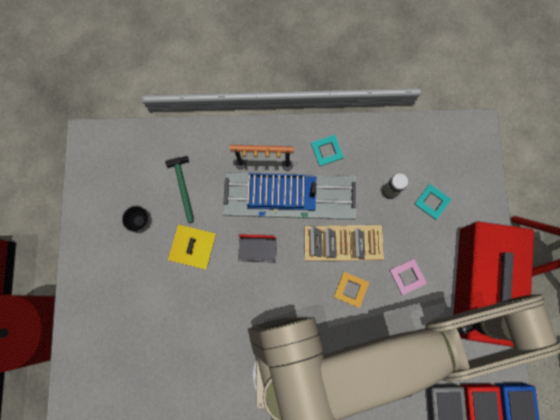

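View pics/wrist0.png

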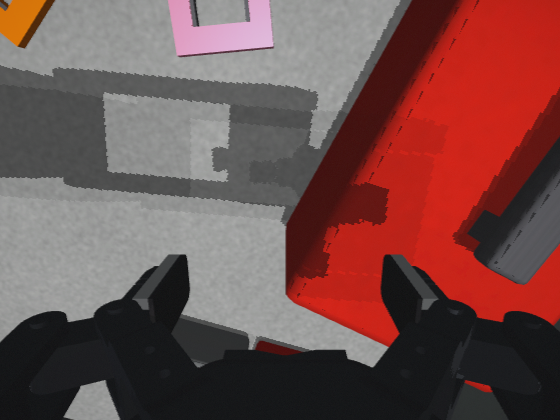

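```bash
python3 - <<'E'
import cv2
a=cv2.imread("pics/top0.png");b=cv2.imread("pics/scene0.png")
cv2.imwrite("pics/top0z.png",cv2.resize(a[125:275,160:400],(800,500),interpolation=cv2.INTER_CUBIC))
cv2.imwrite("pics/scene0z.png",cv2.resize(b[140:320,155:395],(800,600),interpolation=cv2.INTER_CUBIC))
E
```

```text
(no output)
```

View pics/top0z.png

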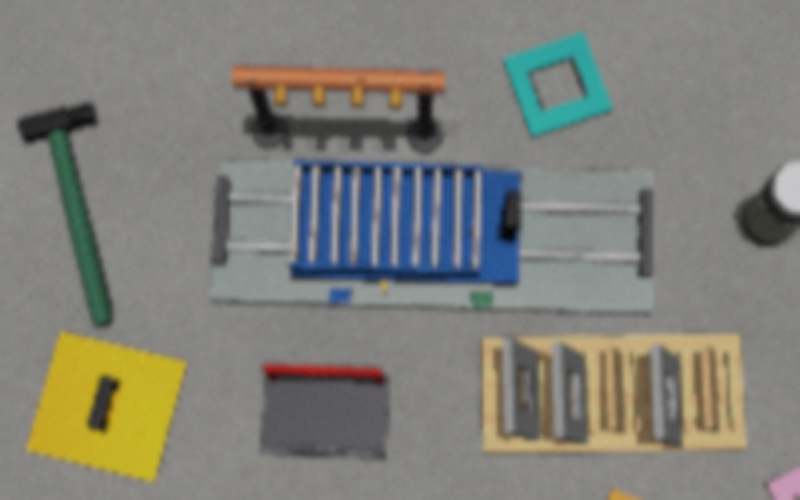

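View pics/scene0z.png

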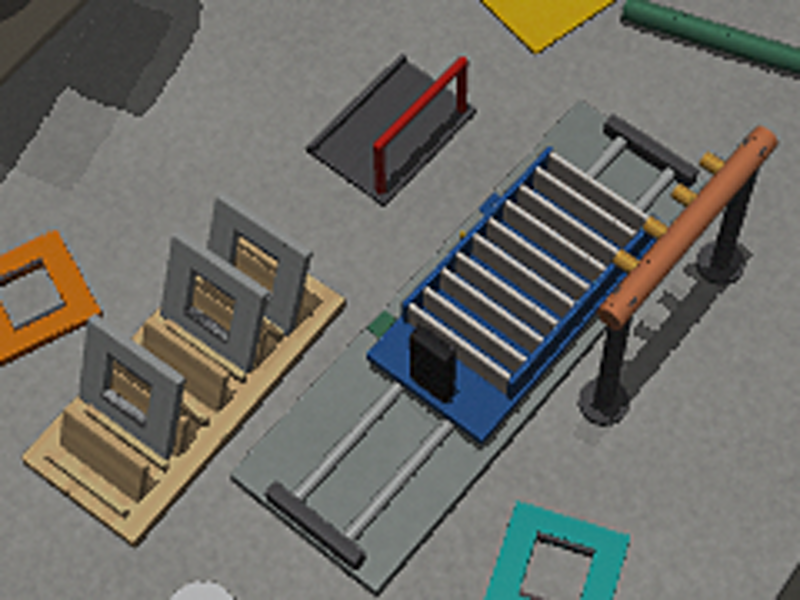

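```bash
cat > h.py <<'E'
from bench import r
import cv2, numpy as np
from scipy.spatial.transform import Rotation as Rn
from scipy.optimize import least_squares
np.set_printoptions(suppress=True,precision=2)
def ray(d,uv):
    K=d["intrinsics"];E=d["extrinsics"];uv=np.atleast_2d(uv).astype(float)
    c=np.c_[(uv[:,0]-K[0,2])/K[0,0],(uv[:,1]-K[1,2])/K[1,1],np.ones(len(uv))]
    return E[:3,3],c@E[:3,:3].T
def atz(d,uv,z):
    o,v=ray(d,uv);t=(z-o[2])/v[:,2];return o+v*t[:,None]
def proj(d,P):
    K=d["intrinsics"];E=d["extrinsics"];P=np.atleast_2d(P)
    c=(P-E[:3,3])@E[:3,:3];return np.c_[K[0,0]*c[:,0]/c[:,2]+K[0,2],K[1,1]*c[:,1]/c[:,2]+K[1,2]]
def tool():
    s=r.sense();return s["tool_pos"],Rn.from_euler('xyz',s["tcp_rot"],degrees=True)
def tri(obs):
    A=np.zeros((3,3));b=np.zeros(3)
    for d,uv in obs:
        o,v=ray(d,uv);v=v[0]/np.linalg.norm(v[0]);M=np.eye(3)-np.outer(v,v);A+=M;b+=M@o
    return np.linalg.solve(A,b)
def rel(pos,eul):
    "normalized jog row from the current measured pose to target pose"
    p,R=tool();d=R.inv().apply(np.array(pos)-p)/250
    w=(R.inv()*Rn.from_euler('xyz',eul,degrees=True)).as_rotvec()/np.pi
    return np.r_[d,w].round(4)
def save(d,name,box=None,size=None):
    im=d["pixels"][:,:,::-1]
    if box: im=im[box[1]:box[3],box[0]:box[2]]
    if size: im=cv2.resize(im,size,interpolation=cv2.INTER_CUBIC)
    cv2.imwrite("pics/"+name,im)
E
python3 - <<'E'
from h import *
d=r.snapshot("top");s=r.snapshot("scene")
f=lambda x,y:(160+x*.3,125+y*.3)
for n,p,z in [("rail corners",[(218,158),(654,170),(652,312),(210,300)],5),("blue/green mark",[(340,296),(481,299)],8),("pointer",[(384,287)],30),("stand corners",[(482,337),(740,335),(747,448),(483,452)],8),("easel foot",[(262,372),(388,378),(386,458),(262,455)],6),("redbar",[(264,371),(383,374)],83),("guard",[(62,332),(187,360),(155,481),(27,451)],3),("guardhandle",[(102,404)],38),("handle top",[(512,198)],123)]:
    print(n,atz(d,[f(*q) for q in p],z).tolist() if 0 else atz(d,[f(*q) for q in p],z)[:,:2].round(1).tolist())
E
```

```text
rail corners [[748.0, 218.8], [720.5, -283.2], [555.0, -271.9], [581.1, 227.8]]
blue/green mark [[581.5, 79.9], [574.1, -79.5]]
pointer [[586.3, 29.5]]
stand corners [[530.6, -79.2], [525.9, -368.5], [399.3, -367.9], [401.6, -76.0]]
easel foot [[497.1, 169.0], [487.0, 27.6], [397.6, 31.7], [404.0, 169.5]]
redbar [[487.3, 159.3], [481.0, 31.6]]
guard [[548.7, 396.2], [513.2, 254.0], [378.2, 289.1], [414.8, 432.8]]
guardhandle [[461.3, 342.4]]
handle top [[661.6, -110.8]]
```

```bash
python3 - <<'E'
from h import *
print(rel([400,-330,330],[180,0,-2.7]))
E
```

```text
[ 1.11 -0.65 -0.4  -0.    0.    0.12]
```

```bash
python3 -m jog '[[0.2,-0.12,-0.1,0,0,0.03],[0.4,-0.24,-0.2,0,0,0.06],[0.6,-0.36,-0.3,0,0,0.09],[0.8,-0.48,-0.4,0,0,0.116],[1,-0.6,-0.4,0,0,0.116],[1,-0.65,-0.4,0,0,0.116],[1,-0.65,-0.4,0,0,0.116]]' 1; python3 - <<'E'
from h import *
print(rel([570,-90,330],[180,0,-2.7]))
E
```

```text
time: 0.95
tool_pos: [375.8, -335.1, 332.8]
tcp_rot: [180.0, -0.1, -2.6]
ft_force: [0.2, -0.3, 1.7]
finger_gap: 85.3
[ 0.73 -1.01  0.01  0.   -0.    0.  ]
```

```bash
python3 -m jog '[[0.15,-0.2,0,0,0,0],[0.3,-0.4,0,0,0,0],[0.45,-0.6,0,0,0,0],[0.6,-0.8,0,0,0,0],[0.73,-1,0,0,0,0],[0.73,-1,0,0,0,0],[0.73,-1,0,0,0,0]]' 1; python3 - <<'E'
from h import *
d=r.snapshot("wrist");save(d,"w1.png");print(d["extrinsics"])
E
```

```text
time: 1.65
tool_pos: [569.9, -92.8, 330.6]
tcp_rot: [-179.9, 0.0, -2.5]
ft_force: [-1.3, 0.2, 0.6]
finger_gap: 85.2
[[ -0.04  -0.96  -0.27 639.21]
 [ -1.     0.04   0.01 -97.32]
 [ -0.     0.27  -0.96 474.33]
 [  0.     0.     0.     1.  ]]
```

View pics/w1.png

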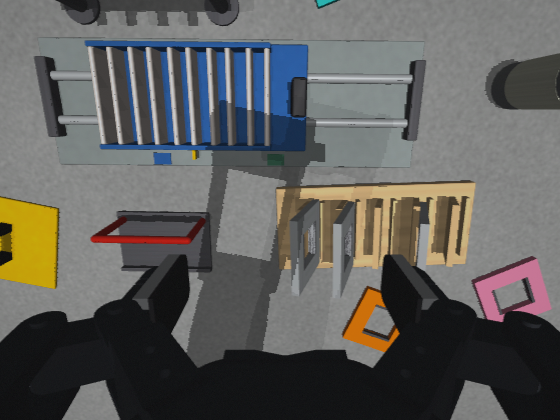

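```bash
python3 - <<'E'
import cv2
a=cv2.imread("pics/w1.png")
def g(b,n):
    c=cv2.resize(a[b[1]:b[3],b[0]:b[2]],None,fx=4,fy=4,interpolation=cv2.INTER_CUBIC);cv2.imwrite("pics/"+n,c);print(c.shape)
g((140,30,340,175),"w1a.png");g((265,175,465,305),"w1b.png")
E
```

```text
(580, 800, 3)
(520, 800, 3)
```

View pics/w1a.png

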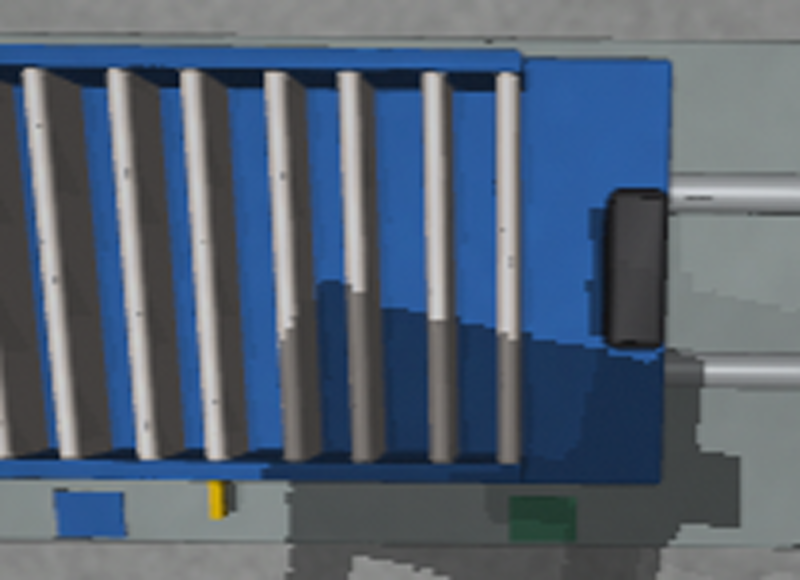

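View pics/w1b.png

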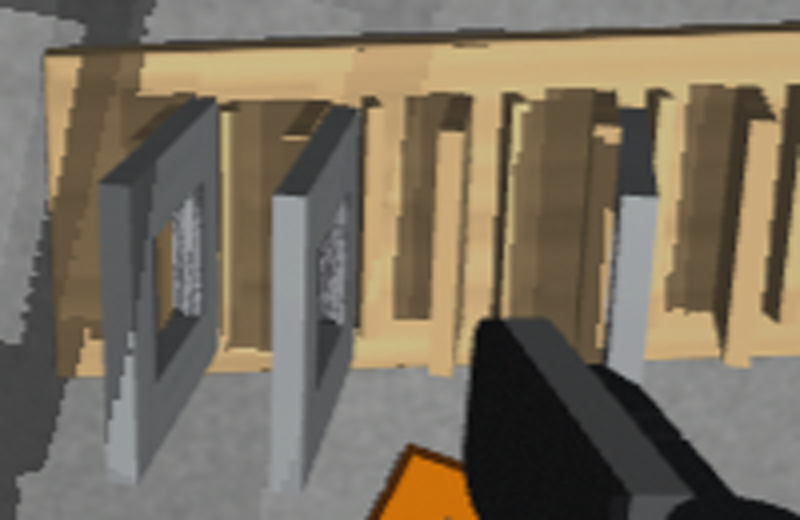

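```bash
python3 - <<'E'
from h import *
d=r.snapshot("wrist")
f=lambda x,y:(140+x/4,30+y/4)
g=lambda x,y:(265+x/4,175+y/4)
q=lambda n,F,pts,z:print(n,atz(d,[F(*p) for p in pts],z)[:,:2].round(1).tolist())
q("handle",f,[(611,190),(664,190),(663,346),(608,346)],123)
q("carrier end plate",f,[(670,60),(660,482)],40)
q("marks c",f,[(90,513),(543,519)],6); q("marks c",f,[(90,513),(543,519)],10)
q("marks c",f,[(90,513),(543,519)],0)
for z in (10,20,30): q("ptr",f,[(217,500)],z)
q("ribs",f,[(510,210),(437,210)],72)
q("rib1 ends",f,[(508,74),(508,462)],72)
# stand
q("stand TL, BL",g,[(46,54),(57,375)],10)
q("plate A top far corners/near",g,[(205,98),(118,183),(105,183),(132,183)],112)
q("plate B near L,R ; far R",g,[(274,197),(304,197),(358,106)],112)
q("plate C near",g,[(622,194),(657,194),(654,108),(625,108)],112)
E
```

```text
handle [[670.7, -107.3], [670.1, -120.7], [631.8, -119.4], [632.4, -105.0]]
carrier end plate [[714.6, -128.8], [586.4, -122.3]]
marks c [[580.2, 82.0], [570.9, -81.5]]
marks c [[580.7, 80.5], [571.4, -81.7]]
marks c [[579.5, 84.3], [570.0, -81.3]]
ptr [[583.4, 34.4]]
ptr [[584.6, 31.6]]
ptr [[585.7, 28.7]]
ribs [[671.1, -78.9], [672.1, -57.6]]
rib1 ends [[707.4, -80.5], [598.4, -74.0]]
stand TL, BL [[529.1, -80.6], [398.8, -78.3]]
plate A top far corners/near [[538.1, -129.8], [513.2, -103.7], [513.4, -99.8], [513.0, -107.8]]
plate B near L,R ; far R [[506.8, -149.7], [506.4, -158.5], [533.7, -174.1]]
plate C near [[503.2, -252.5], [502.8, -262.8], [529.4, -259.9], [529.7, -251.5]]
```

```bash
python3 - <<'E'
from h import *
w=r.snapshot("wrist");t=r.snapshot("top");s=r.snapshot("scene")
save(s,"s1a.png",(255,180,375,270),(800,600))
save(t,"t1a.png",(215,165,335,225),(800,400))
E
```

```text
(no output)
```

View pics/s1a.png

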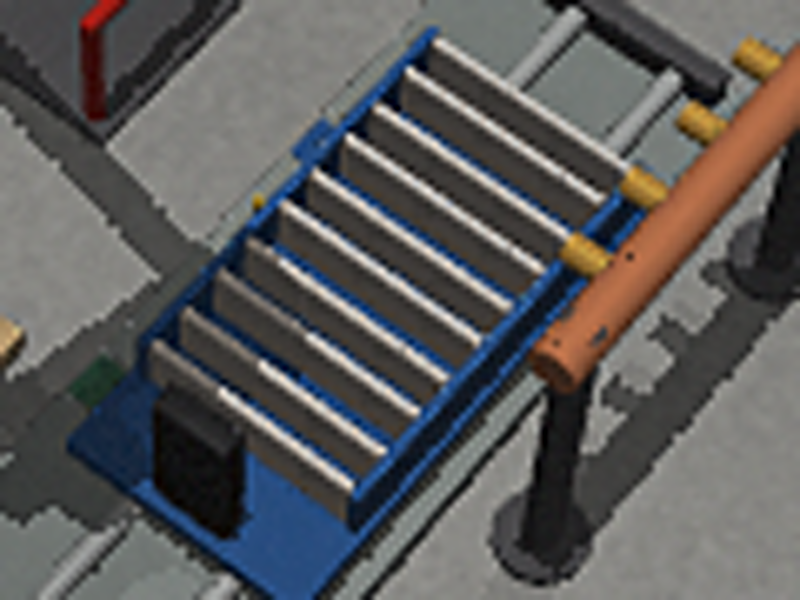

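View pics/t1a.png

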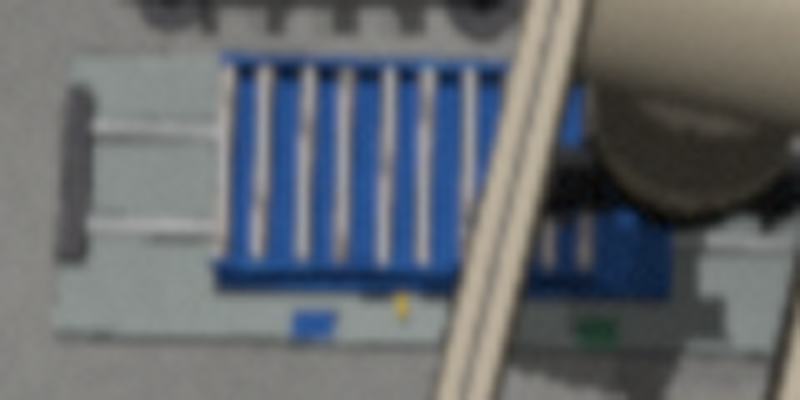

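```bash
python3 - <<'E'
from h import *
print(rel([651.2,-113.1,160],[180,0,-3]),rel([651.2,-113.1,89],[180,0,-3]))
E
```

```text
[0.34 0.04 0.69 0.   0.   0.  ] [0.34 0.04 0.97 0.   0.   0.  ]
```

```bash
sed -i 's/return np.r_\[d,w\].round(4)/return np.r_[d,w].round(4).tolist()/' h.py; python3 - <<'E'
from h import *
print(rel([651.2,-113.1,160],[180,0,-3]),rel([651.2,-113.1,89],[180,0,-3]))
E
```

```text
[0.338, 0.0411, 0.6851, 0.0002, 0.0001, 0.0008] [0.3381, 0.0409, 0.9691, 0.0002, 0.0001, 0.0008]
```

```bash
python3 -m jog '[[0.15,0.04,0.15,0,0,0.001],[0.3,0.04,0.3,0,0,0.001],[0.338,0.041,0.5,0,0,0.001],[0.338,0.041,0.68,0,0,0.001],[0.338,0.041,0.78,0,0,0.001],[0.338,0.041,0.88,0,0,0.001],[0.338,0.041,0.968,0,0,0.001],[0.338,0.041,0.968,0,0,0.001],[0.338,0.041,0.968,0,0,0.001]]' 1; python3 -m jog '[[0,0,0,0,0,0],[0,0,0,0,0,0],[0,0,0,0,0,0],[0,0,0,0,0,0],[0,0,0,0,0,0],[0,0,0,0,0,0]]' 0 50
python3 - <<'E'
from h import *
d=r.snapshot("wrist");save(d,"w2.png")
E
```

```text
time: 2.8
tool_pos: [651.3, -113.2, 89.7]
tcp_rot: [180.0, 0.0, -3.1]
ft_force: [0.1, -0.3, 0.9]
finger_gap: 85.4
time: 3.4
tool_pos: [652.1, -111.6, 89.9]
tcp_rot: [180.0, -0.0, -3.0]
ft_force: [-1.7, 0.7, 4.5]
finger_gap: 15.3
```

View pics/w2.png

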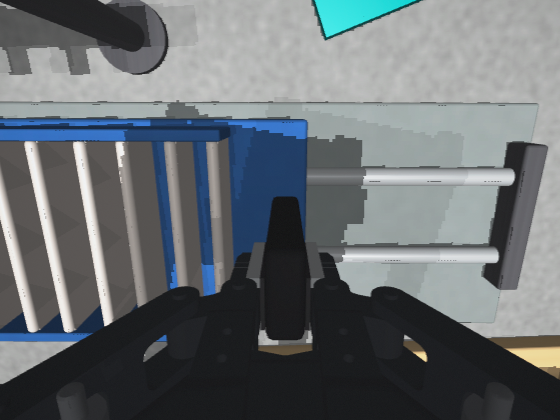

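```bash
python3 -m jog '[[0,0.04,0,0,0,0],[0,0.1,0,0,0,0],[0,0.16,0,0,0,0],[0,0.22,0,0,0,0],[0,0.28,0,0,0,0],[0,0.34,0,0,0,0],[0,0.38,0,0,0,0],[0,0.4,0,0,0,0],[0,0.4,0,0,0,0]]'; for i in 1 2 3 4 5; do python3 -m jog '[[0,0.01,0,0,0,0],[0,0.01,0,0,0,0]]'|grep -E "pos|force"; done
```

```text
time: 4.35
tool_pos: [646.7, -212.7, 89.9]
tcp_rot: [180.0, -0.0, -3.0]
ft_force: [-2.1, -2.8, 5.6]
finger_gap: 15.4
tool_pos: [646.6, -214.7, 89.9]
ft_force: [-3.0, -0.8, 5.1]
tool_pos: [646.4, -217.4, 89.9]
ft_force: [-1.3, -2.8, 5.3]
tool_pos: [646.3, -219.7, 90.0]
ft_force: [-2.7, -1.5, 6.5]
tool_pos: [646.3, -221.2, 89.9]
ft_force: [-3.2, 4.5, 6.9]
tool_pos: [646.2, -221.8, 89.9]
ft_force: [-4.4, 11.2, 7.2]
```

```bash
python3 - <<'E'
from h import *
d=r.snapshot("wrist");save(d,"w3.png")
t=r.snapshot("scene");save(t,"s3.png",(215,180,335,270),(800,600))
print(r.sense()["ft_force"])
E
```

```text
[-3.37 10.79  9.12]
```

View pics/s3.png

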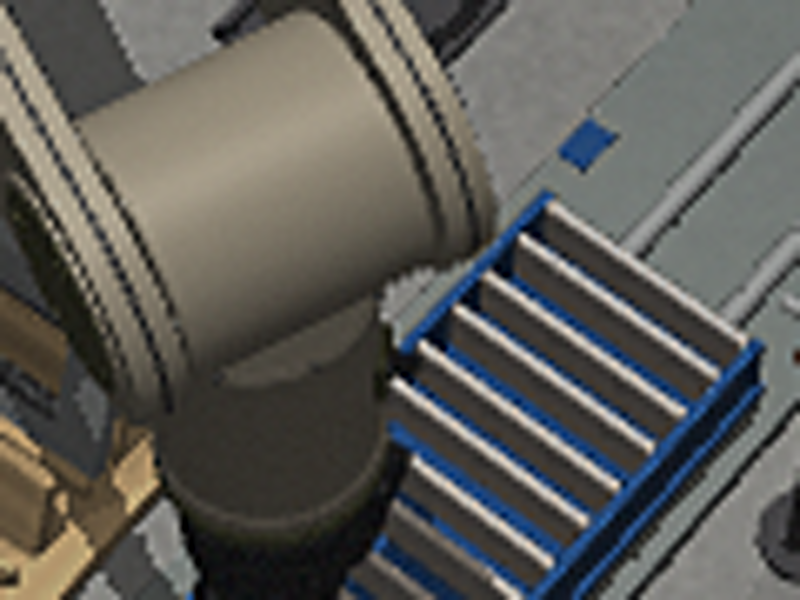

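View pics/w3.png

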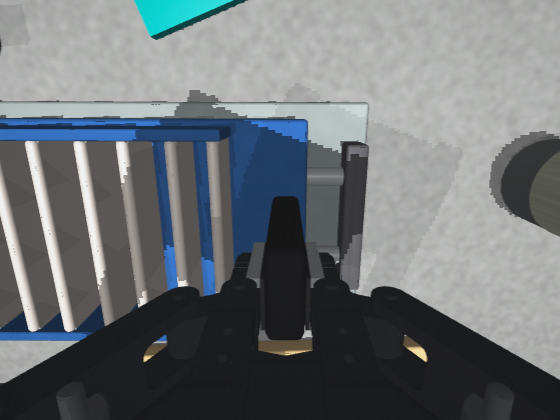

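```bash
python3 -m jog '[[0,-0.01,0,0,0,0],[0,-0.01,0,0,0,0],[0,-0.01,0,0,0,0],[0,-0.01,-0.0,0,0,0],[0,-0.01,-0.1,0,0,0],[0,-0.01,-0.28,0,0,0],[0,-0.01,-0.48,0,0,0],[0,-0.01,-0.68,0,0,0],[-0.16,-0.2,-0.88,0,0,0],[-0.32,-0.4,-0.96,0,0,0]]' 1;python3 -m jog '[[0,-0.15,0,0,0,0],[0,-0.15,0,0,0,0]]'; python3 - <<'E'
from h import *
d=r.snapshot("wrist");save(d,"w4.png")
E
```

```text
time: 6.45
tool_pos: [596.3, -154.6, 314.3]
tcp_rot: [179.9, -0.2, -3.1]
ft_force: [0.3, 1.0, 0.0]
finger_gap: 85.2
time: 6.65
tool_pos: [598.1, -112.5, 313.1]
tcp_rot: [-180.0, -0.2, -2.8]
ft_force: [0.2, 0.4, -0.6]
finger_gap: 85.3
```

View pics/w4.png

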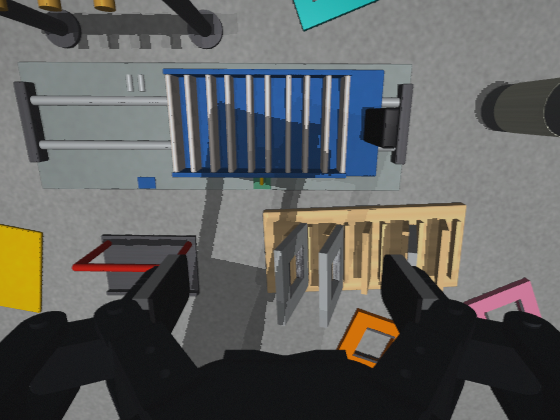

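```bash
python3 - <<'E'
from h import *
d=r.snapshot("wrist")
save(d,"w4a.png",(160,60,420,195),(1040*800//1040,415))
save(d,"w4b.png",(235,160,290,200),(770,560))
save(d,"w4c.png",(255,195,475,335),(800,509))
E
```

```text
(no output)
```

View pics/w4b.png

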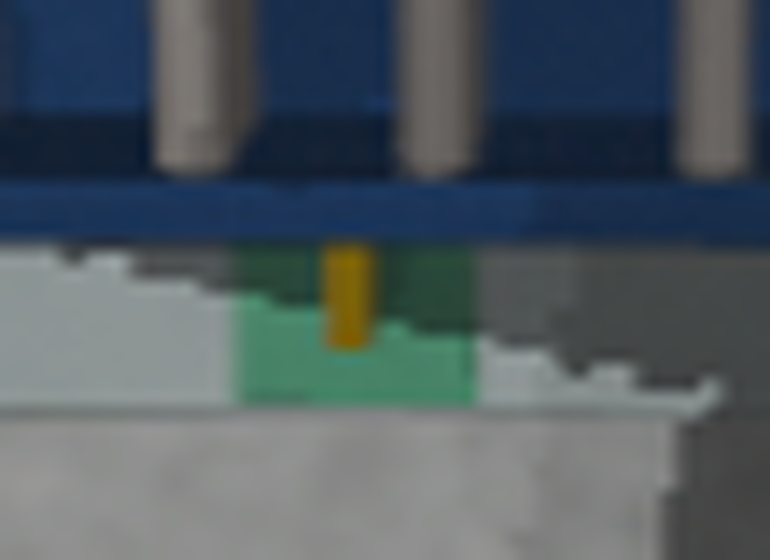

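View pics/w4a.png

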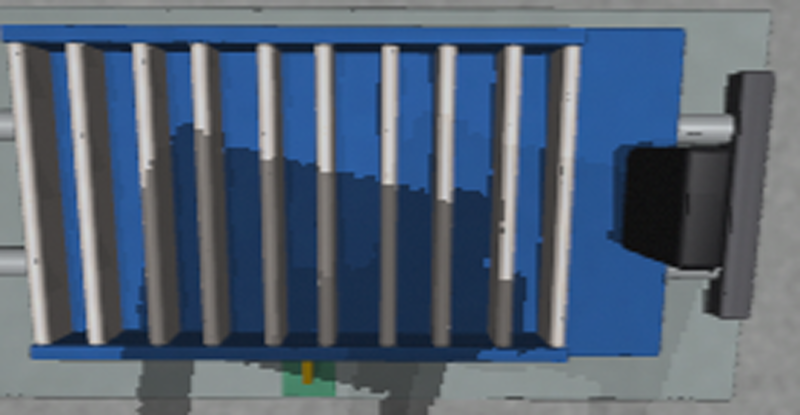

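View pics/w4c.png

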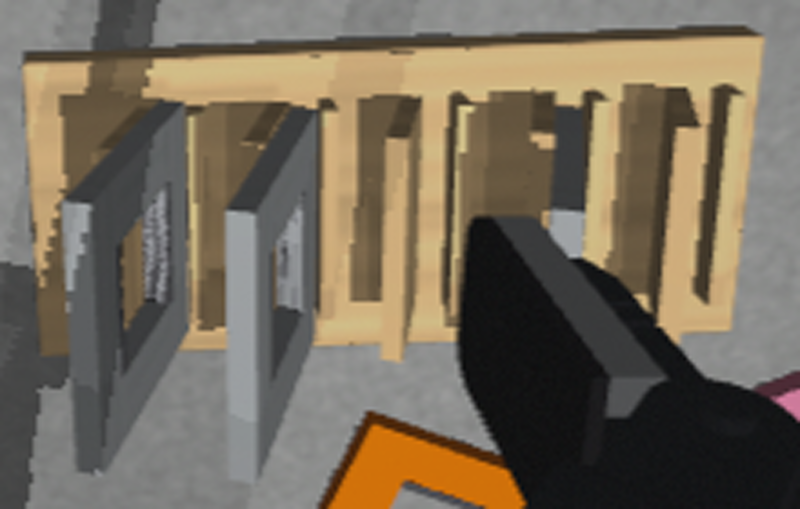

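```bash
python3 - <<'E'
from h import *
d=r.snapshot("wrist")
yaw=np.radians(-3.0);yd=np.array([-np.sin(yaw),np.cos(yaw)])
for row in (100,300):
  top=[(12,42),(77,97),(140,155),(199,211),(264,271),(322,328),(389,388),(446,442),(512,502),(571,556)]
  uv=[(160+.325*(a+(b-a)*(row-45)/295),60+.325*row) for a,b in top]
  P=atz(d,uv,72)[:,:2][::-1]
  print(P.round(1).tolist())
  c=(P[0::2]+P[1::2])/2
  mids=[c[i]-yd*(-90+45*i) for i in range(5)]
  print("slot c",c.round(1).tolist());print(np.array(mids).round(1).tolist())
# corners of slot area: side walls tops x extents
f=lambda x,y:(160+x*.325,60+y*.325)
print(atz(d,[f(585,36),(f(567,353)),f(5,32),f(32,352)],72)[:,:2])
print("handle top",atz(d,[f(684,150),f(732,150),f(722,268),f(680,268)],123)[:,:2])
print("marks",atz(d,[(160+.325*308,60+.325*377)],12))
E
```

```text
[[683.2, -188.6], [684.3, -167.4], [685.5, -143.9], [686.5, -123.3], [687.7, -99.4], [688.8, -78.4], [690.0, -55.1], [691.0, -33.9], [692.2, -11.3], [693.3, 11.6]]
slot c [[683.8, -178.0], [686.0, -133.6], [688.3, -88.9], [690.5, -44.5], [692.8, 0.1]]
[[688.5, -88.1], [688.4, -88.7], [688.3, -88.9], [688.1, -89.5], [688.0, -89.7]]
[[610.5, -184.7], [611.6, -163.7], [612.8, -140.4], [613.8, -119.5], [615.0, -96.1], [616.1, -74.2], [617.3, -51.0], [618.4, -29.3], [619.5, -6.9], [620.6, 14.7]]
slot c [[611.1, -174.2], [613.3, -129.9], [615.6, -85.2], [617.8, -40.2], [620.1, 3.9]]
[[615.8, -84.3], [615.7, -85.0], [615.6, -85.2], [615.5, -85.1], [615.4, -85.9]]
[[ 704.71 -194.57]
 [ 589.7  -188.08]
 [ 716.47   12.64]
 [ 600.6    19.98]]
handle top [[ 664.03 -216.46]
 [ 663.26 -231.79]
 [ 625.89 -230.16]
 [ 626.59 -216.31]]
marks [[572.46 -81.35  12.  ]]
```

```bash
python3 - <<'E'
from h import *
d=r.snapshot("wrist")
p,R=tool();print(p,R.as_euler('xyz',degrees=True))
for q in ([0,0,0],[0,0,-13],[0,42.5,-13],[0,-42.5,-13],[11,42.5,-13],[11,-42.5,-13],[11,57,-13],[11,-57,-13]): print(q,proj(d,p+R.apply(q)))
save(d,"w4d.png",(120,235,440,345),(800,275))
E
```

```text
[ 597.59 -116.96  310.25] [179.98   0.05  -2.99]
[0, 0, 0] [[283.2  259.11]]
[0, 0, -13] [[283.07 271.9 ]]
[0, 42.5, -13] [[378.04 271.96]]
[0, -42.5, -13] [[188.07 271.85]]
[11, 42.5, -13] [[380.03 249.27]]
[11, -42.5, -13] [[186.05 249.15]]
[11, 57, -13] [[413.11 249.29]]
[11, -57, -13] [[152.95 249.13]]
```

View pics/w4d.png

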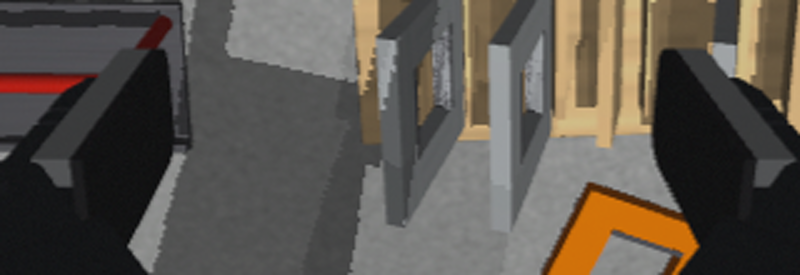

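```bash
cat >> h.py <<'E'
import pickle
def snap(cam,name):
    d=r.snapshot(cam);d={k:np.array(v) for k,v in d.items()};pickle.dump(d,open("pics/"+name+".pkl","wb"));save(d,name+".png");return d
def ld(name): return pickle.load(open("pics/"+name+".pkl","rb"))
E
python3 - <<'E'
from h import *
d=snap("wrist","w5");p,_=tool();print(p)
save(d,"w5a.png",(160,55,420,195),(1040*800//1040,431))
save(d,"w5c.png",(255,195,475,335),(800,509))
E
```

```text
[ 597.57 -117.16  310.09]
```

View pics/w5a.png

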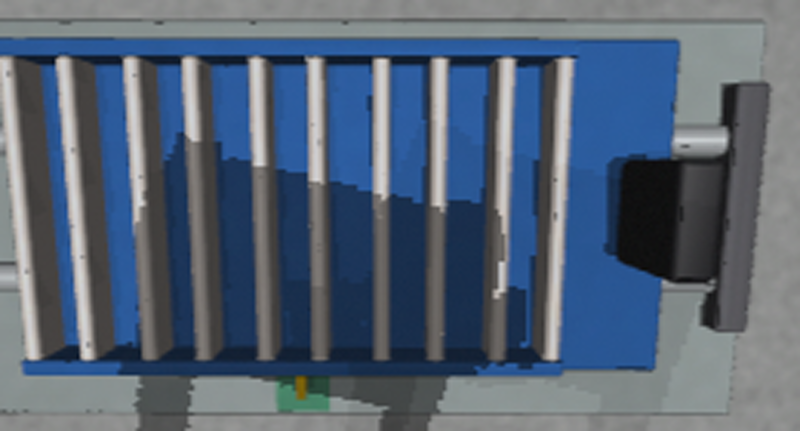

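View pics/w5c.png

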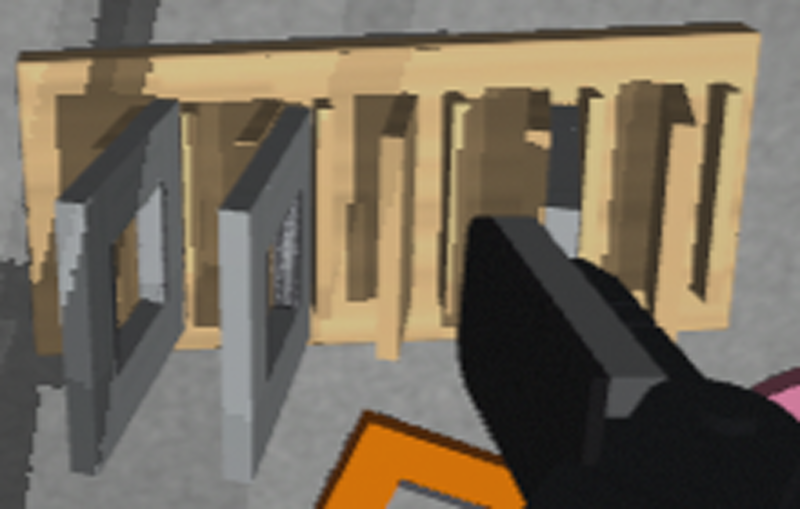

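```bash
python3 - <<'E'
from h import *
d=ld("w5")
T=[(9,36),(65,89),(132,149),(194,204),(260,265),(317,319),(382,381),(438,434),(506,495),(567,551)][::-1]
f=lambda x,y:(160+x*.325,55+y*.325)
A=atz(d,[f(a,60) for a,b in T],72)[:,:2];B=atz(d,[f(b,358) for a,b in T],72)[:,:2]
cA=(A[::2]+A[1::2])/2;cB=(B[::2]+B[1::2])/2
print(cA.tolist(),cB.tolist())
off=np.array([-90,-45,0,45,90.])
def res(q):
    x,y,yaw,s=q;u=np.array([np.cos(yaw),np.sin(yaw)]);v=np.array([-np.sin(yaw),np.cos(yaw)])
    o=[]
    for c in (cA,cB):
        o+=list((c-[x,y])@v-off*s)
    m=((cA+cB)/2-[x,y])@u
    return o+list(m)
s=least_squares(res,[652,-85,-.05,1]);print(s.x,np.degrees(s.x[2]),s.fun.round(2))
print("len",np.linalg.norm(A-B,axis=1))
print("handle",atz(d,[f(678,158),f(727,158),f(720,280),f(676,280)],123)[:,:2].mean(0))
print("mark,ptr",atz(d,[f(303,393)],10),atz(d,[f(301,388)],25))
# stand
g=lambda x,y:(255+x*.275,195+y*.275)
print("stand",atz(d,[g(19,57),g(38,353),g(758,35),g(728,326)],10)[:,:2].tolist())
E
```

```text
[[701.9944273700905, -178.42170420831582], [704.3614986935693, -133.20102314398278], [706.6348067319728, -89.7716018392865], [708.9827475817527, -44.91639056083173], [711.3398325602975, 0.11351073493734276]] [[594.2279214983195, -172.06009251785633], [596.572800527334, -127.35591325138697], [598.9174685634807, -82.65575647941384], [601.2619264857404, -37.95960544451812], [603.5757315323631, 6.152160796722789]]
[652.79 -86.01  -0.06   0.99] -3.256916513286197 [-0.23  0.43 -0.7  -0.4   0.07 -0.    0.14  0.29  0.42 -0.02  0.4   0.2
  0.   -0.2  -0.4 ]
len [107.96 107.95 107.95 107.95 107.95 107.95 107.95 107.94 107.93 107.93]
handle [ 646.14 -223.23]
mark,ptr [[571.54 -80.05  10.  ]] [[577.05 -80.75  25.  ]]
stand [[530.5480073611394, -79.5079440688294], [398.718167384707, -77.95194961306703], [524.3622548969144, -369.74817576832277], [396.2461906881263, -369.6794948084609]]
```

```bash
python3 - <<'E'
from h import *
import cv2
b=cv2.imread("pics/scene0.png")
cv2.imwrite("pics/s0p.png",cv2.resize(b[195:285,170:270],(800,720)[:2] and (666,600),interpolation=cv2.INTER_CUBIC))
E
```

```text
(no output)
```

View pics/s0p.png

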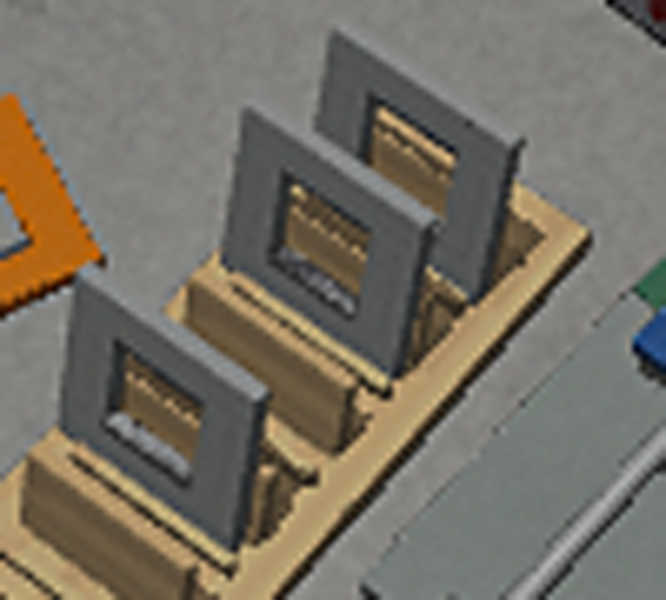

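```bash
python3 - <<'E'
from h import *
w=ld("w5");s=r.snapshot("scene")
fs=lambda p:(170+p[0]/6.66,195+p[1]/6.667)
g=lambda p:(255+p[0]*.275,195+p[1]*.275)
# local coords: plate frame (x, y=-5 face, z)
obs={"A":[(s,fs((332,32)),(-50,-5,50)),(s,fs((516,150)),(50,-5,50)),(s,fs((476,300)),(50,-5,-50)),(w,g((86,203)),(-50,-5,50)),(w,g((178,100)),(50,-5,50)),(w,g((98,472)),(-50,-5,-50))],
"B":[(s,fs((242,110)),(-50,-5,50)),(s,fs((428,228)),(50,-5,50)),(s,fs((392,378)),(50,-5,-50)),(w,g((250,210)),(-50,-5,50)),(w,g((313,106)),(50,-5,50)),(w,g((250,480)),(-50,-5,-50))],
"C":[(s,fs((82,272)),(-50,-5,50)),(s,fs((262,395)),(50,-5,50)),(s,fs((228,548)),(50,-5,-50)),(w,g((577,108)),(50,-5,50))]}
for k,o in obs.items():
    def res(q,full=False):
        R=Rn.from_euler('xyz',[-q[3],0,q[4]],degrees=True)
        e=[]
        for d,uv,l in o:
            e+=list(proj(d,R.apply(l)+q[:3])[0]-uv)
        return np.r_[e,(q[3]-20)*1,(q[4]+.7)*1]
    S=least_squares(res,[462,-150,65,20,-.7]);print(k,S.x,S.fun.round(1))
E
```

```text
A [ 464.36 -122.99   14.91   28.93  -24.06] [  9.4   5.6  -2.7  13.6  -9.   11.6 -11.9  43.  -10.5   7.4  15.2 -50.6
   8.9 -23.4]
B [ 464.68 -179.84   27.33   29.95  -20.54] [  9.5   5.3  -1.   13.3  -7.8  12.2 -13.7  45.1  -5.3   6.6  11.7 -51.
  10.  -19.8]
C [ 474.1  -272.94   60.38   20.52   -1.71] [ 5.3  3.9  5.2  5.6  5.8  5.4  0.3  9.   0.5 -1. ]
```

```bash
cat > fit.py <<'E'
from h import *
w=ld("w5");s=r.snapshot("scene")
fs=lambda p:(170+p[0]/6.66,195+p[1]/6.667)
g=lambda p:(255+p[0]*.275,195+p[1]*.275)
S3=lambda a,b,c:[(s,fs(a),(-50,-5,50)),(s,fs(b),(50,-5,50)),(s,fs(c),(50,-5,-50))]
W3=lambda a,b,c:[(w,g(a),(50,-5,50)),(w,g(b),(50,-5,-50)),(w,g(c),(-50,-5,50))]
obs={"A":S3((332,32),(516,150),(476,300))+W3((86,203),(180,100),(98,472)),
"B":S3((242,110),(428,228),(392,378))+W3((250,210),(313,106),(250,480)),
"C":S3((82,272),(262,395),(228,548))+[(w,g((580,208)),(50,-5,50)),(w,g((577,108)),(50,-5,-50))]}
for nm,sel in (("both",None),("scene",s),("wrist",w)):
  for k,o in obs.items():
    oo=[q for q in o if sel is None or q[0] is sel]
    def res(q):
        R=Rn.from_euler('xyz',[-q[3],0,q[4]],degrees=True);e=[]
        for d,uv,l in oo: e+=list(proj(d,R.apply(l)+q[:3])[0]-uv)
        return np.r_[e,(q[3]-20)*1,(q[4]+.7)*1]
    S=least_squares(res,[462,-150,65,20,-.7]);print(nm,k,S.x,S.fun.round(1))
E
python3 fit.py
```

```text
both A [ 463.38 -118.58   63.6    20.2    -0.83] [-0.2 -0.8 -1.  -0.3 -0.4  0.8 -0.1 -0.6 -0.5 -0.5  0.1  0.4  0.2 -0.1]
both B [ 457.81 -170.25   63.53   20.33   -0.83] [ 0.4 -1.  -0.7 -0.1 -0.3  0.8 -0.  -0.2 -0.6 -0.3  0.4  0.2  0.3 -0.1]
both C [ 453.96 -272.52   67.15   20.32   -0.99] [-0.6 -1.  -0.6  0.3  0.4  0.3 -0.   0.4 -0.1 -0.9  0.3 -0.3]
scene A [ 455.79 -109.29   41.36   19.92   -0.49] [ 0.5 -0.2 -0.6 -0.2  0.1  0.5 -0.1  0.2]
scene B [ 449.39 -162.35   41.42   19.88   -0.33] [ 0.6 -0.4 -0.7 -0.   0.   0.4 -0.1  0.4]
scene C [ 440.21 -262.8    32.24   20.29   -0.67] [-0.  -0.3 -0.6  0.4  0.6 -0.2  0.3  0. ]
wrist A [ 461.39 -118.7    60.34   20.37   -0.9 ] [ 0.1 -0.2 -0.3  0.1  0.2  0.1  0.4 -0.2]
wrist B [ 457.06 -170.43   62.42   20.45   -1.01] [ 0.1 -0.1 -0.4  0.   0.2  0.1  0.5 -0.3]
wrist C [ 444.15 -281.68   45.51   20.17   -0.69] [ 0.1 -0.  -0.1  0.   0.2  0. ]
```

```bash
python3 - <<'E'
from h import *
print(rel([461,-85.4,154.8],[160,0,-0.8]))
E
```

```text
[-0.5516, -0.098, 0.622, -0.1111, 0.0026, -0.0123]
```

```bash
python3 -m jog '[[-0.15,0,0.05,-0.03,0,-0.003],[-0.3,0,0.15,-0.06,0.0,-0.006],[-0.45,-0.05,0.25,-0.09,0.002,-0.01],[-0.55,-0.098,0.4,-0.111,0.0026,-0.0123],[-0.5516,-0.098,0.55,-0.111,0.0026,-0.0123],[-0.5516,-0.098,0.622,-0.1111,0.0026,-0.0123],[-0.5516,-0.098,0.622,-0.1111,0.0026,-0.0123],[-0.5516,-0.098,0.622,-0.1111,0.0026,-0.0123],[-0.5516,-0.098,0.622,-0.1111,0.0026,-0.0123]]' 0.47 60; python3 - <<'E'
from h import *
d=snap("wrist","w6");print(rel([461,-112.8,79.6],[160,0,-0.8]))
p,R=tool()
# predicted plate A corners
Rp=Rn.from_euler('xyz',[-20,0,-.8],degrees=True)
for l in [(50,-5,50),(-50,-5,50),(-50,5,50),(50,5,50)]: print(l,proj(d,Rp.apply(l)+[461,-118.6,63.6]))
E
```

```text
time: 7.9
tool_pos: [462.6, -85.1, 157.3]
tcp_rot: [160.0, -0.2, -0.8]
ft_force: [-0.3, 1.4, -0.3]
finger_gap: 39.8
[-0.0063, -0.002, 0.3302, 0.0001, -0.0013, -0.0003]
(50, -5, 50) [[289.58 146.98]]
(-50, -5, 50) [[289.11 296.92]]
(-50, 5, 50) [[274.26 296.94]]
(50, 5, 50) [[272.63 146.99]]
```

View pics/w6.png

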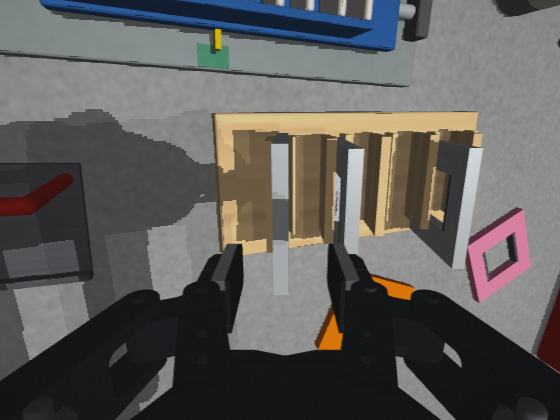

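```bash
python3 -m jog '[[0,-0.002,0.08,0,0,0],[0,-0.002,0.16,0,0,0],[0,-0.002,0.24,0,0,0],[0,-0.002,0.3,0,0,0],[0,-0.002,0.326,0,0,0],[0,-0.002,0.326,0,0,0],[0,-0.002,0.326,0,0,0]]'; python3 -m jog '[[0,0,0,0,0,0],[0,0,0,0,0,0],[0,0,0,0,0,0],[0,0,0,0,0,0],[0,0,0,0,0,0]]' 0 60; python3 - <<'E'
from h import *
d=snap("wrist","w7")
E
```

```text
time: 8.65
tool_pos: [461.9, -112.1, 79.8]
tcp_rot: [160.0, -0.2, -0.7]
ft_force: [0.4, -0.2, -0.0]
finger_gap: 40.3
time: 9.15
tool_pos: [461.8, -111.8, 79.5]
tcp_rot: [160.0, -0.2, -0.7]
ft_force: [-1.0, 1.8, 6.6]
finger_gap: 9.0
```

View pics/w7.png

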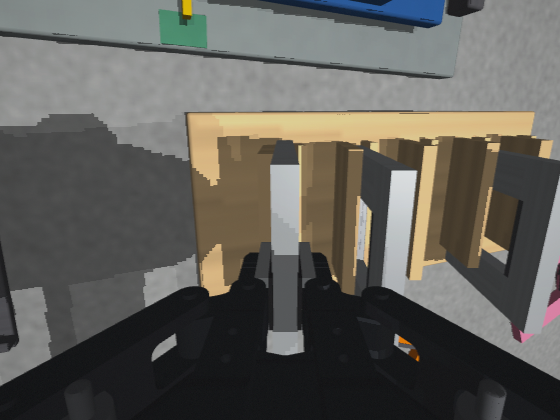

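```bash
python3 -m jog '[[0,0,-0.03,0,0,0],[0,0,-0.12,0,0,0],[0,0,-0.25,0,0,0],[0,0,-0.38,0,0,0],[0,0,-0.5,0,0,0],[0,0,-0.6,0,0,0],[0,0,-0.6,0,0,0]]'; python3 - <<'E'
from h import *
t=r.snapshot("top");s=r.snapshot("scene")
f=lambda x,y:(160+x*.3,125+y*.3);g=lambda x,y:(155+x*.3,140+y*.3)
print(tri([(t,f(235,76)),(s,g(765,138))]),tri([(t,f(443,80)),(s,g(612,308))]))
print(rel([656.5,5.1,230],[180,0,-3.1]))
E
```

```text
time: 9.9
tool_pos: [463.2, -59.8, 223.2]
tcp_rot: [160.0, -0.4, -0.6]
ft_force: [-0.2, -0.8, -3.9]
finger_gap: 9.4
[782.99 177.44 189.77] [769.62 -38.13 201.75]
[0.778, -0.2405, -0.1342, 0.111, -0.0026, 0.0132]
```

```bash
python3 -m jog '[[0.15,-0.05,-0.03,0.02,0,0.002],[0.3,-0.1,-0.06,0.05,-0.001,0.005],[0.45,-0.15,-0.09,0.08,-0.002,0.009],[0.6,-0.2,-0.12,0.111,-0.0026,0.0132],[0.72,-0.24,-0.134,0.111,-0.0026,0.0132],[0.778,-0.2405,-0.134,0.111,-0.0026,0.0132],[0.778,-0.2405,-0.134,0.111,-0.0026,0.0132],[0.778,-0.2405,-0.134,0.111,-0.0026,0.0132],[0.778,-0.2405,-0.134,0.111,-0.0026,0.0132]]'; python3 - <<'E'
from h import *
print(rel([656.5,5.1,160],[180,0,-3.1]))
E
```

```text
time: 10.9
tool_pos: [655.4, 4.6, 229.4]
tcp_rot: [180.0, 0.1, -3.1]
ft_force: [-0.6, -0.4, -3.6]
finger_gap: 9.2
[0.0047, -0.0023, 0.2776, 0.0002, 0.0007, -0.0002]
```

```bash
python3 -m jog '[[0.004,-0.002,0.1,0,0,0],[0.004,-0.002,0.2,0,0,0],[0.004,-0.002,0.31,0,0,0],[0.004,-0.002,0.31,0,0,0],[0.004,-0.002,0.31,0,0,0],[0.004,-0.002,0.31,0,0,0]]'; python3 - <<'E'
from h import *
d=snap("wrist","w8");snap("scene","s8")
save(d,"w8z.png",(120,20,400,350),None)
E
```

```text
time: 11.5
tool_pos: [658.8, 5.2, 155.8]
tcp_rot: [180.0, -0.2, -3.1]
ft_force: [0.1, 1.1, -3.4]
finger_gap: 9.5
```

View pics/w8.png

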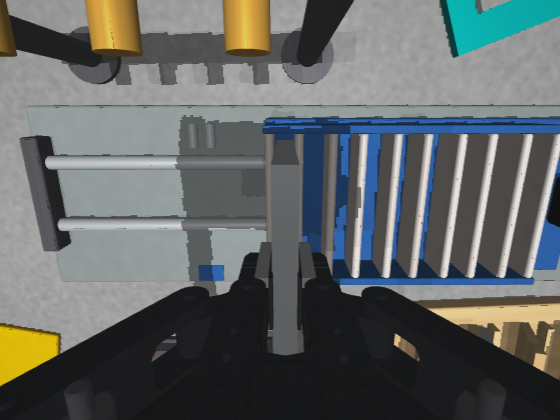

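View pics/s8.png

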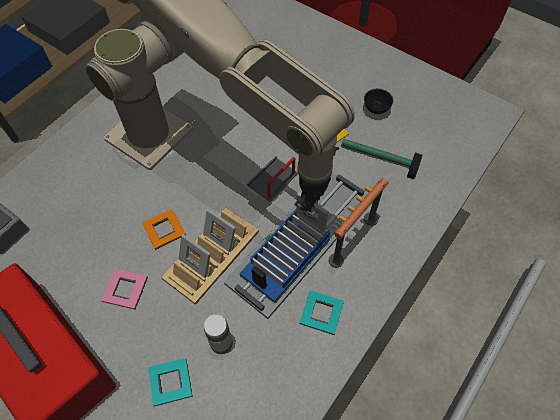

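```bash
python3 - <<'E'
from h import *
d=ld("w8");save(d,"w8z.png",(240,100,360,190),(800,600))
p,R=tool()
yaw=np.radians(-3.1);u=np.array([np.cos(yaw),np.sin(yaw),0]);v=np.array([-np.sin(yaw),np.cos(yaw),0])
c=np.array([658.8,5.2,0])
for n,l in [("plate top+x",[(50,-5,139+50),(50,5,139+50)]),("bot",[(50,-5,89),(50,5,89)])]:
  for x,y,z in l: print(n,proj(d,c+x*u+y*v+[0,0,z-(0 if n!="plate top+x" else 0)]))
m=np.array([652.5,-84.8,0])
for yy in (79.9,82.5,97.5,100.1):
  print("rib",yy,proj(d,m+yy*v+54*u+[0,0,72]),proj(d,m+yy*v+[0,0,72]))
E
```

```text
plate top+x [[295.64 168.7 ]]
plate top+x [[266.64 168.72]]
bot [[290.54 142.43]]
bot [[274.97 142.44]]
rib 79.9 [[297.82 136.42]] [[297.06 211.19]]
rib 82.5 [[294.05 136.42]] [[293.52 211.19]]
rib 97.5 [[272.32 136.43]] [[273.12 211.2 ]]
rib 100.1 [[268.55 136.43]] [[269.58 211.2 ]]
```

View pics/w8z.png

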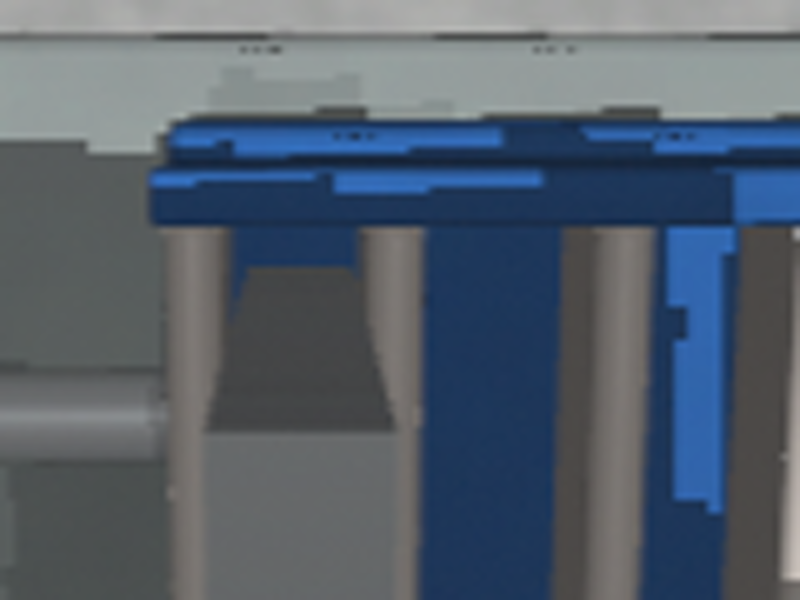

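```bash
python3 -m jog '[[0,-0.0025,0.04,0,0,0],[0,-0.0025,0.08,0,0,0],[0,-0.0025,0.11,0,0,0],[0,-0.0025,0.14,0,0,0],[0,-0.0025,0.16,0,0,0],[0,-0.0025,0.16,0,0,0]]';python3 -m jog '[[0,0,0.012,0,0,0],[0,0,0.022,0,0,0],[0,0,0.022,0,0,0],[0,0,0.022,0,0,0]]'
```

```text
time: 12.2
tool_pos: [657.1, 6.0, 111.7]
tcp_rot: [180.0, 0.1, -3.1]
ft_force: [0.2, -0.1, -4.8]
finger_gap: 9.3
time: 12.6
tool_pos: [658.0, 5.9, 108.0]
tcp_rot: [180.0, -0.0, -3.1]
ft_force: [-0.5, -0.1, -3.7]
finger_gap: 9.2
```

```bash
python3 -m jog '[[0,0,0.006,0,0,0],[0,0,0.006,0,0,0]]' | grep -E "pos|force";python3 -m jog '[[0,0,0.005,0,0,0],[0,0,0.005,0,0,0]]'| grep -E "pos|force"
```

```text
tool_pos: [658.3, 5.9, 107.1]
ft_force: [-1.3, -0.2, 0.4]
tool_pos: [658.5, 5.9, 107.1]
ft_force: [-5.5, 0.3, 8.0]
```

```bash
python3 -m jog '[[0,0,0,0,0,0],[0,0,0,0,0,0],[0,0,0,0,0,0],[0,0,-0.1,0,0,0],[0,0,-0.25,0,0,0],[-0.1,0,-0.4,0,0,0],[-0.25,0.1,-0.55,0,0,0],[-0.4,0.2,-0.6,0,0,0],[-0.4,0.2,-0.6,0,0,0]]' 0.4; python3 - <<'E'
from h import *
d=snap("wrist","w9")
# plate B pregrasp
print(rel([461.5,-170.4+5.8+27.4,79.6+75.2],[160,0,-0.8]))
E
```

```text
time: 13.9
tool_pos: [553.7, -40.5, 258.6]
tcp_rot: [179.9, -0.3, -3.2]
ft_force: [1.1, -0.2, 0.4]
finger_gap: 34.3
[-0.351, 0.4088, 0.4099, -0.1107, 0.001, -0.0136]
```

View pics/w9.png

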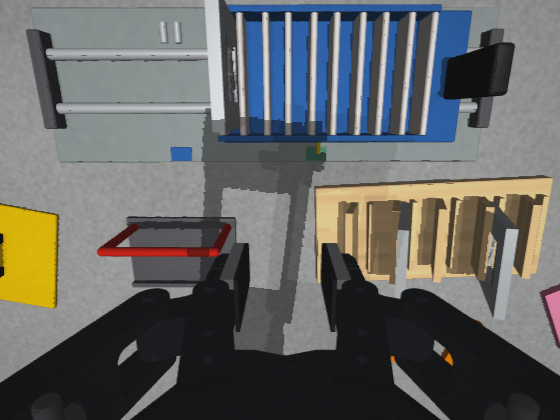

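```bash
python3 -m jog '[[-0.1,0.12,0.05,-0.03,0,-0.003],[-0.2,0.25,0.12,-0.06,0.0,-0.006],[-0.3,0.35,0.22,-0.09,0.001,-0.01],[-0.36,0.409,0.32,-0.1107,0.001,-0.0136],[-0.363,0.409,0.41,-0.1107,0.001,-0.0136],[-0.363,0.409,0.41,-0.1107,0.001,-0.0136],[-0.363,0.409,0.41,-0.1107,0.001,-0.0136],[-0.363,0.409,0.41,-0.1107,0.001,-0.0136]]' 0.47; python3 - <<'E'
from h import *
d=snap("wrist","w10");print(rel([458.5,-170.4+5.8,79.6],[160,0,-0.8]))
Rp=Rn.from_euler('xyz',[-20,0,-.8],degrees=True)
for l in [(50,-5,50),(-50,-5,50),(-50,5,50),(50,5,50)]: print(l,proj(d,Rp.apply(l)+[458.5,-170.4,63.6]))
E
```

```text
time: 14.75
tool_pos: [460.6, -135.7, 154.0]
tcp_rot: [160.1, 0.1, -0.7]
ft_force: [-0.3, 0.5, 0.3]
finger_gap: 40.4
[-0.007, 0.0065, 0.3199, -0.0003, 0.0001, 0.0007]
(50, -5, 50) [[293.81 148.11]]
(-50, -5, 50) [[292.31 299.37]]
(-50, 5, 50) [[277.3  299.33]]
(50, 5, 50) [[276.63 148.06]]
```

View pics/w10.png

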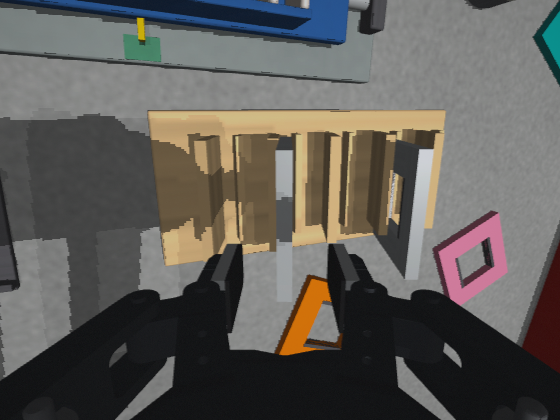

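```bash
python3 -m jog '[[-0.005,0.006,0.08,0,0,0],[-0.009,0.006,0.16,0,0,0],[-0.009,0.006,0.24,0,0,0],[-0.009,0.006,0.3,0,0,0],[-0.009,0.006,0.32,0,0,0],[-0.009,0.006,0.32,0,0,0],[-0.009,0.006,0.32,0,0,0]]'; python3 -m jog '[[0,0,0,0,0,0],[0,0,0,0,0,0],[0,0,0,0,0,0],[0,0,0,0,0,0],[0,0,0,0,0,0]]' 0 60; python3 -m jog '[[0,0,-0.03,0,0,0],[0,0,-0.12,0,0,0],[0,0,-0.25,0,0,0],[0,0,-0.38,0,0,0],[0,0,-0.5,0,0,0],[0,0,-0.6,0,0,0],[0,0,-0.6,0,0,0]]'; python3 - <<'E'
from h import *
# slot 4: 45 below slot5 (658.3,5.9)
print(rel([658.3-2.4,5.9-44.9,230],[180,0,-3.1]))
E
```

```text
time: 15.5
tool_pos: [457.2, -164.4, 79.1]
tcp_rot: [160.0, 0.1, -0.7]
ft_force: [-0.8, 0.1, -0.3]
finger_gap: 40.5
time: 16.0
tool_pos: [457.0, -164.3, 78.7]
tcp_rot: [160.1, 0.1, -0.7]
ft_force: [-0.8, 2.9, 5.9]
finger_gap: 9.2
time: 16.7
tool_pos: [459.1, -112.5, 222.3]
tcp_rot: [160.0, -0.1, -0.6]
ft_force: [0.7, -0.7, -3.3]
finger_gap: 9.2
[0.7839, -0.2744, -0.1311, 0.1108, -0.0029, 0.0135]
```

```bash
python3 - <<'E'
from h import *
print(rel([653.6,-83.9,230],[180,0,-3.1]))
E
python3 -m jog '[[0.15,-0.02,-0.03,0.02,0,0.002],[0.3,-0.04,-0.06,0.05,-0.001,0.005],[0.45,-0.06,-0.09,0.08,-0.002,0.009],[0.6,-0.08,-0.12,0.111,-0.0029,0.0135],[0.72,-0.09,-0.13,0.111,-0.0029,0.0135],[0.775,-0.1,-0.13,0.111,-0.0029,0.0135],[0.775,-0.1,-0.13,0.111,-0.0029,0.0135],[0.775,-0.1,-0.13,0.111,-0.0029,0.0135]]'; python3 - <<'E'
from h import *
print(rel([653.6,-83.9,155],[180,0,-3.1]))
E
```

```text
[0.7767, -0.1055, -0.0698, 0.1108, -0.0029, 0.0135]
time: 17.5
tool_pos: [650.3, -81.2, 237.4]
tcp_rot: [-180.0, 0.6, -3.2]
ft_force: [0.4, -0.7, -4.2]
finger_gap: 9.0
[0.0169, 0.0103, 0.3296, -0.0002, 0.0031, -0.0004]
```

```bash
python3 -m jog '[[0,0,0,0,0,0],[0,0,0,0,0,0],[0,0,0,0,0,0]]'; python3 - <<'E'
from h import *
print(rel([653.6,-83.9,155],[180,0,-3.1]))
E
```

```text
time: 17.8
tool_pos: [651.2, -81.0, 240.5]
tcp_rot: [-180.0, 0.3, -3.2]
ft_force: [-0.0, -0.7, -3.5]
finger_gap: 9.4
[0.012, 0.0112, 0.3418, -0.0001, 0.0016, -0.0004]
```

```bash
python3 -m jog '[[0.008,0.011,0.1,0,0,0],[0.008,0.011,0.2,0,0,0],[0.008,0.011,0.3,0,0,0],[0.008,0.011,0.34,0,0,0],[0.008,0.011,0.34,0,0,0],[0.008,0.011,0.34,0,0,0]]'; python3 - <<'E'
from h import *
d=snap("wrist","w11");p,R=tool();print(p)
save(d,"w11z.png",(230,90,350,180),(800,600))
E
```

```text
time: 18.4
tool_pos: [653.5, -83.9, 156.5]
tcp_rot: [-180.0, 0.2, -3.2]
ft_force: [0.0, 0.0, -2.5]
finger_gap: 9.3
[654.03 -83.96 157.18]
```

View pics/w11z.png

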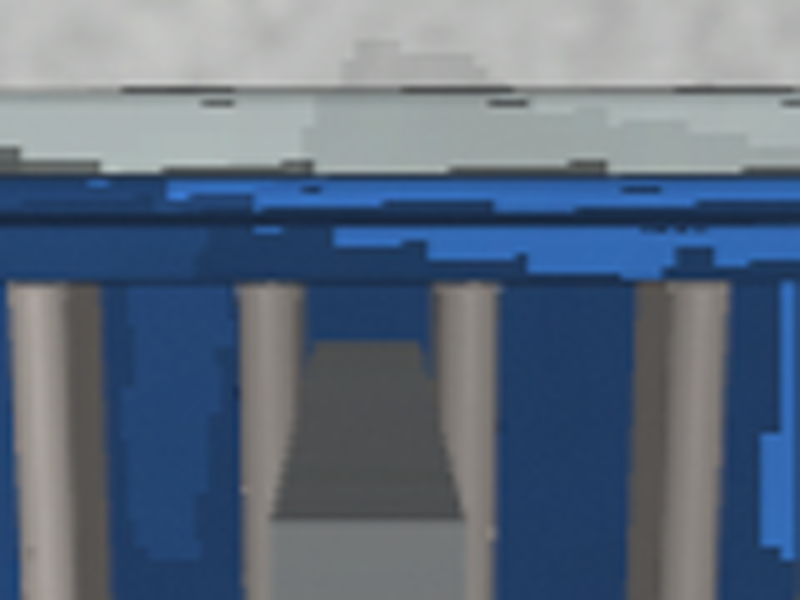

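```bash
python3 -m jog '[[0,0,0.04,0,0,0],[0,0,0.08,0,0,0],[0,0,0.11,0,0,0],[0,0,0.14,0,0,0],[0,0,0.17,0,0,0],[0,0,0.19,0,0,0],[0,0,0.19,0,0,0],[0,0,0.19,0,0,0]]'|grep -E "pos|force";for i in 1 2 3; do python3 -m jog '[[0,0,0.005,0,0,0],[0,0,0.005,0,0,0]]' | grep -E "pos|force";done
```

```text
tool_pos: [652.9, -83.8, 107.6]
ft_force: [-0.1, -0.2, -3.8]
tool_pos: [652.8, -83.7, 106.3]
ft_force: [-0.2, 0.1, -4.5]
tool_pos: [652.9, -83.8, 106.2]
ft_force: [-4.2, 1.1, 4.2]
tool_pos: [653.0, -83.8, 106.2]
ft_force: [-10.1, 1.5, 12.5]
```

Seated (contact at 106.2). Release and go for plate C.

```bash
python3 -m jog '[[0,0,0,0,0,0],[0,0,0,0,0,0],[0,0,0,0,0,0],[0,0,-0.1,0,0,0],[0,0,-0.25,0,0,0],[-0.1,0.1,-0.4,0,0,0],[-0.25,0.2,-0.55,0,0,0],[-0.4,0.3,-0.6,0,0,0],[-0.4,0.4,-0.6,0,0,0],[-0.4,0.4,-0.6,0,0,0]]' 0.4; python3 - <<'E'
from h import *
d=snap("wrist","w12")
print(rel([455,-273+5.8+27.4,79.6+75.2],[160,0,-0.8]))
E
```

```text
time: 20.85
tool_pos: [547.4, -181.4, 256.0]
tcp_rot: [179.9, 0.2, -3.4]
ft_force: [0.1, -0.5, 0.7]
finger_gap: 34.2
[-0.3554, 0.2612, 0.4025, -0.1111, 0.0037, -0.0137]
```

View pics/w12.png

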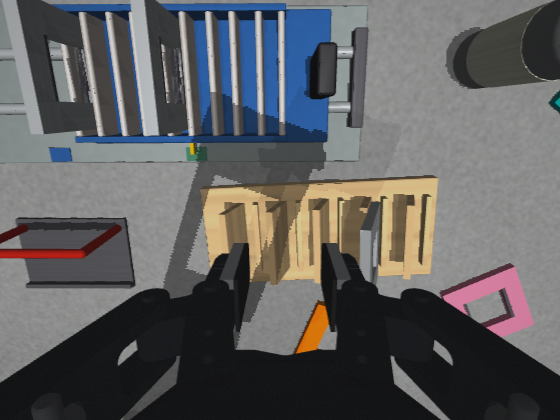

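```bash
python3 -m jog '[[-0.1,0.08,0.05,-0.03,0.001,-0.003],[-0.2,0.16,0.12,-0.06,0.002,-0.006],[-0.3,0.23,0.22,-0.09,0.003,-0.01],[-0.355,0.261,0.32,-0.111,0.0037,-0.0137],[-0.355,0.261,0.4,-0.111,0.0037,-0.0137],[-0.355,0.261,0.4,-0.111,0.0037,-0.0137],[-0.355,0.261,0.4,-0.111,0.0037,-0.0137],[-0.355,0.261,0.4,-0.111,0.0037,-0.0137]]' 0.47; python3 - <<'E'
from h import *
d=snap("wrist","w13");print(rel([455,-273+5.8,79.6],[160,0,-0.8]))
Rp=Rn.from_euler('xyz',[-20,0,-.8],degrees=True)
for l in [(50,-5,50),(-50,-5,50),(-50,5,50),(50,5,50)]: print(l,proj(d,Rp.apply(l)+[455,-273,63.6]))
E
```

```text
time: 21.7
tool_pos: [456.9, -238.5, 156.5]
tcp_rot: [160.0, -0.0, -0.6]
ft_force: [0.2, -0.3, 0.1]
finger_gap: 40.3
[-0.0066, 0.002, 0.3284, -0.0001, -0.0007, 0.0008]
(50, -5, 50) [[291.91 147.5 ]]
(-50, -5, 50) [[290.63 297.52]]
(-50, 5, 50) [[275.76 297.48]]
(50, 5, 50) [[274.93 147.46]]
```

View pics/w13.png

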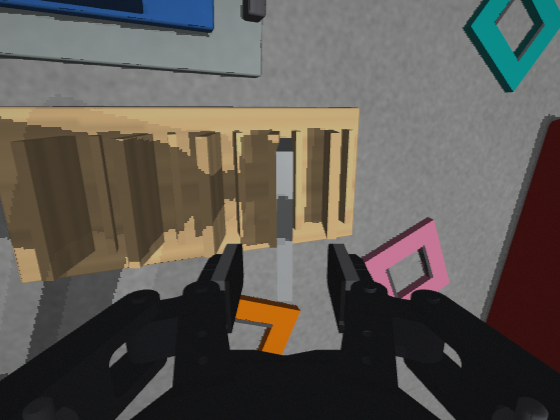

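```bash
python3 -m jog '[[-0.008,0.006,0.08,0,0,0],[-0.016,0.006,0.16,0,0,0],[-0.016,0.006,0.24,0,0,0],[-0.016,0.006,0.3,0,0,0],[-0.016,0.006,0.327,0,0,0],[-0.016,0.006,0.327,0,0,0],[-0.016,0.006,0.327,0,0,0]]'; python3 -m jog '[[0,0,0,0,0,0],[0,0,0,0,0,0],[0,0,0,0,0,0],[0,0,0,0,0,0],[0,0,0,0,0,0]]' 0 60; python3 -m jog '[[0,0,-0.03,0,0,0],[0,0,-0.12,0,0,0],[0,0,-0.25,0,0,0],[0,0,-0.38,0,0,0],[0,0,-0.5,0,0,0],[0,0,-0.6,0,0,0],[0,0,-0.6,0,0,0],[0,0,-0.6,0,0,0]]'; python3 - <<'E'
from h import *
print(rel([653.6-2.4,-83.9-44.9,230],[180,0,-3.1]))
E
```

```text
time: 22.45
tool_pos: [451.8, -267.9, 79.6]
tcp_rot: [160.0, 0.0, -0.6]
ft_force: [0.2, 0.1, 0.3]
finger_gap: 40.1
time: 22.95
tool_pos: [451.7, -267.7, 79.4]
tcp_rot: [160.0, -0.0, -0.6]
ft_force: [-0.6, 2.8, 6.7]
finger_gap: 8.9
time: 23.75
tool_pos: [451.6, -216.2, 218.8]
tcp_rot: [160.1, 0.1, -0.6]
ft_force: [-0.8, -0.4, -3.5]
finger_gap: 8.9
[0.7944, -0.3211, -0.1653, 0.1107, -0.0019, 0.0138]
```

```bash
python3 -m jog '[[0.15,-0.06,-0.08,0.02,0,0.002],[0.3,-0.12,-0.12,0.05,-0.001,0.005],[0.45,-0.2,-0.16,0.08,-0.002,0.009],[0.6,-0.27,-0.165,0.11,-0.002,0.0138],[0.72,-0.31,-0.165,0.111,-0.002,0.0138],[0.794,-0.321,-0.165,0.111,-0.002,0.0138],[0.794,-0.321,-0.165,0.111,-0.002,0.0138],[0.794,-0.321,-0.165,0.111,-0.002,0.0138],[0.794,-0.321,-0.165,0.111,-0.002,0.0138],[0.794,-0.321,-0.165,0.111,-0.002,0.0138]]'; python3 - <<'E'
from h import *
print(rel([651.4,-128.8,156],[180,0,-3.1]))
E
```

```text
time: 24.75
tool_pos: [650.5, -129.5, 230.3]
tcp_rot: [-180.0, 0.0, -3.2]
ft_force: [-0.8, -1.1, -3.8]
finger_gap: 9.4
[0.0038, -0.0027, 0.2973, -0.0002, 0.0002, -0.0004]
```

```bash
python3 -m jog '[[0.002,-0.002,0.1,0,0,0],[0.004,-0.0027,0.2,0,0,0],[0.004,-0.0027,0.297,0,0,0],[0.004,-0.0027,0.297,0,0,0],[0.004,-0.0027,0.297,0,0,0],[0.004,-0.0027,0.297,0,0,0]]'; python3 - <<'E'
from h import *
d=snap("wrist","w14");p,R=tool();print(p)
save(d,"w14z.png",(230,90,350,180),(800,600))
E
```

```text
time: 25.35
tool_pos: [653.3, -128.9, 158.8]
tcp_rot: [180.0, -0.2, -3.1]
ft_force: [-0.1, 0.0, -1.9]
finger_gap: 9.2
[ 653.47 -128.9   158.98]
```

View pics/w14z.png

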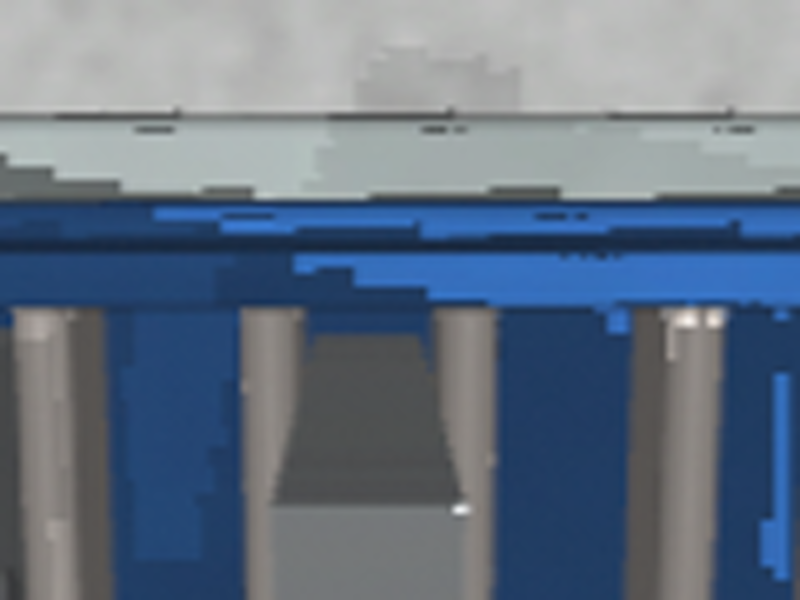

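```bash
python3 -m jog '[[-0.01,0,0.03,0,0,0],[-0.01,0,0.07,0,0,0],[-0.01,0,0.11,0,0,0],[-0.01,0,0.14,0,0,0],[-0.01,0,0.17,0,0,0],[-0.01,0,0.195,0,0,0],[-0.01,0,0.195,0,0,0],[-0.01,0,0.195,0,0,0]]'|grep -E "pos|force";for i in 1 2 3; do python3 -m jog '[[0,0,0.005,0,0,0],[0,0,0.005,0,0,0]]' | grep -E "pos|force";done
```

```text
tool_pos: [649.9, -128.3, 107.5]
ft_force: [-0.3, 0.4, -3.5]
tool_pos: [650.0, -128.4, 106.9]
ft_force: [-0.7, -0.0, 1.2]
tool_pos: [650.1, -128.4, 106.9]
ft_force: [-6.2, 1.0, 8.9]
tool_pos: [650.2, -128.5, 106.9]
ft_force: [-10.7, 2.5, 17.1]
```

Seated. Release, rise and look.

```bash
python3 -m jog '[[0,0,-0.01,0,0,0],[0,0,-0.01,0,0,0],[0,0,-0.01,0,0,0],[0,0,-0.1,0,0,0],[0,0,-0.25,0,0,0],[-0.05,0.05,-0.4,0,0,0],[-0.1,0.1,-0.55,0,0,0],[-0.2,0.15,-0.7,0,0,0],[-0.2,0.15,-0.75,0,0,0],[-0.2,0.15,-0.75,0,0,0]]' 0.35;python3 -m jog '[[0,0,0,0,0,0],[0,0,0,0,0,0],[0,0,0,0,0,0]]' 1; python3 - <<'E'
from h import *
d=snap("wrist","w15");snap("scene","s15");snap("top","t15")
E
```

```text
time: 27.8
tool_pos: [598.9, -163.8, 294.5]
tcp_rot: [180.0, -0.3, -3.2]
ft_force: [-0.3, 0.1, -0.1]
finger_gap: 30.0
time: 28.1
tool_pos: [597.4, -162.5, 288.6]
tcp_rot: [-179.9, 0.2, -3.1]
ft_force: [0.3, 0.1, 0.3]
finger_gap: 71.8
```

View pics/w15.png

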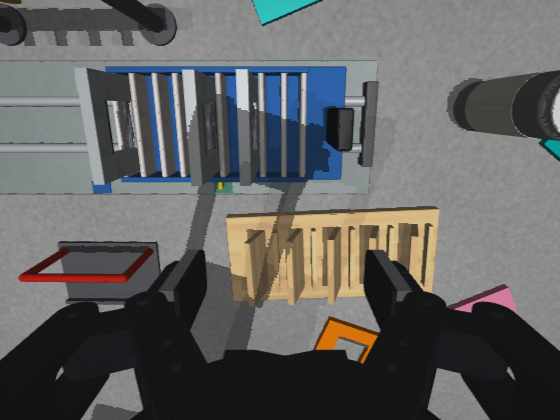

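View pics/s15.png

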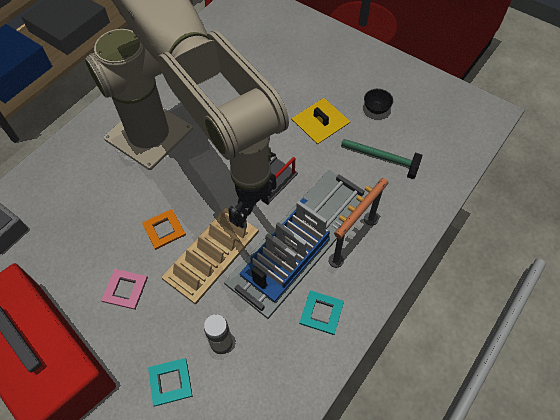

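```bash
python3 - <<'E'
from h import *
print(rel([646,-220.8,89.5],[180,0,-3.1]))
E
```

```text
[0.2074, 0.2223, 0.8013, -0.0004, 0.0006, -0.0001]
```

```bash
python3 -m jog '[[0.1,0.12,0.1,0,0,0],[0.2,0.222,0.25,0,0,0],[0.207,0.222,0.4,0,0,0],[0.207,0.222,0.5,0,0,0],[0.207,0.222,0.6,0,0,0],[0.207,0.222,0.7,0,0,0],[0.207,0.222,0.8,0,0,0],[0.207,0.222,0.8,0,0,0],[0.207,0.222,0.8,0,0,0]]' 0.6; python3 -m jog '[[0,0,0,0,0,0],[0,0,0,0,0,0],[0,0,0,0,0,0],[0,0,0,0,0,0],[0,0,0,0,0,0]]' 0 60
```

```text
time: 29.15
tool_pos: [646.1, -220.9, 90.9]
tcp_rot: [-179.9, 0.1, -3.1]
ft_force: [1.4, 0.8, 0.9]
finger_gap: 51.1
time: 29.65
tool_pos: [647.7, -221.1, 93.6]
tcp_rot: [-180.0, -0.2, -3.1]
ft_force: [-0.8, 3.5, 6.0]
finger_gap: 14.8
```

```bash
python3 -m jog '[[0,-0.02,0,0,0,0],[0,-0.05,0,0,0,0],[0,-0.1,0,0,0,0],[0,-0.15,0,0,0,0],[0,-0.2,0,0,0,0],[0,-0.25,0,0,0,0],[0,-0.3,0,0,0,0],[0,-0.35,0,0,0,0],[0,-0.4,0,0,0,0],[0,-0.45,0,0,0,0]]'; python3 -m jog '[[0,-0.05,0,0,0,0],[0,-0.09,0,0,0,0],[0,-0.12,0,0,0,0],[0,-0.14,0,0,0,0],[0,-0.15,0,0,0,0],[0,-0.15,0,0,0,0],[0,-0.15,0,0,0,0]]'; for i in 1 2 3 4; do python3 -m jog '[[0,-0.01,0,0,0,0],[0,-0.01,0,0,0,0]]'|grep -E "pos|force"; done
```

```text
time: 30.65
tool_pos: [653.7, -109.3, 93.6]
tcp_rot: [179.9, -0.2, -3.1]
ft_force: [-2.4, -3.2, 6.2]
finger_gap: 15.2
time: 31.35
tool_pos: [655.6, -73.8, 93.6]
tcp_rot: [179.8, -0.2, -3.2]
ft_force: [-1.7, -8.6, 6.2]
finger_gap: 15.0
tool_pos: [655.7, -73.0, 93.7]
ft_force: [-3.3, -14.7, 5.5]
tool_pos: [655.9, -67.6, 93.6]
ft_force: [-1.6, -0.3, 7.9]
tool_pos: [656.1, -64.0, 93.6]
ft_force: [-1.9, 1.7, 7.9]
tool_pos: [656.3, -61.3, 93.6]
ft_force: [-2.0, 1.6, 7.3]
```

```bash
python3 - <<'E'
from h import *
d=snap("wrist","w16");s=snap("scene","s16")
save(s,"s16z.png",(220,160,400,295),(800,600))
E
```

```text
(no output)
```

View pics/w16.png

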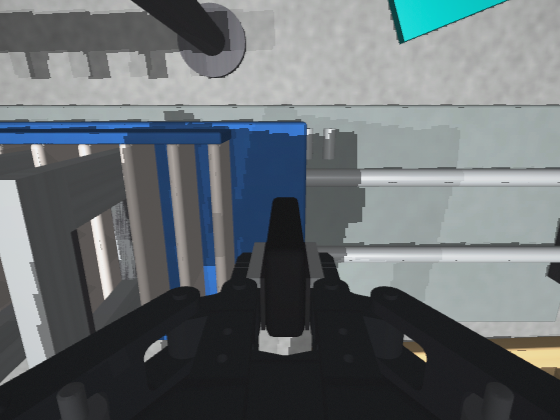

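View pics/s16z.png

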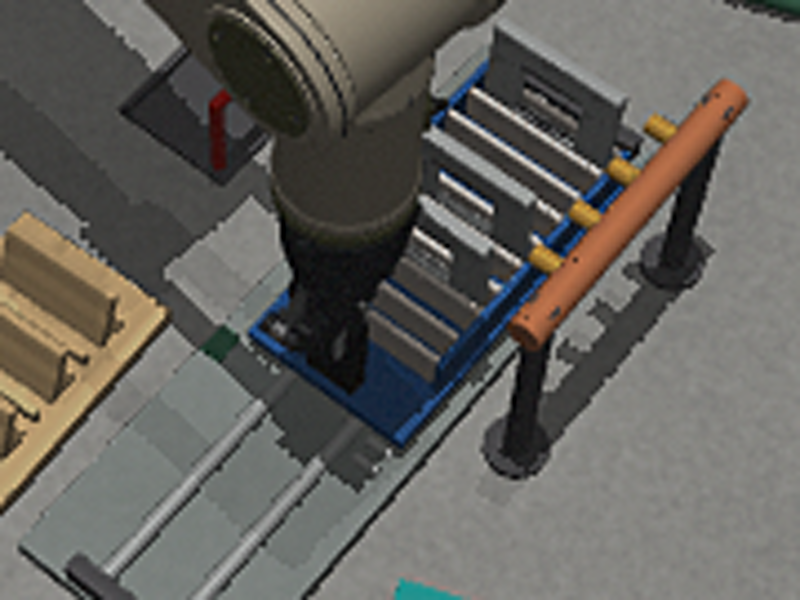

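```bash
python3 -m jog '[[0,0,0,0,0,0],[0,0,0,0,0,0],[0,0,0,0,0,0]]'|grep -E "pos|force"; python3 -m jog '[[0,0,0,0,0,0],[0,0,0,0,0,0],[0,0,0,0,0,0],[0,0,-0.1,0,0,0],[0,0,-0.28,0,0,0],[0,0,-0.48,0,0,0],[-0.05,-0.1,-0.68,0,0,0],[-0.16,-0.3,-0.82,0,0,0],[-0.2,-0.44,-0.82,0,0,0],[-0.2,-0.44,-0.82,0,0,0]]' 0.6;python3 -m jog '[[0,0,0,0,0,0],[0,0,0,0,0,0],[0,0,0,0,0,0]]'; python3 - <<'E'
from h import *
d=snap("wrist","w17")
save(d,"w17z.png",(235,150,325,210),(800,533))
E
```

```text
tool_pos: [656.3, -61.3, 93.6]
ft_force: [-1.1, 1.3, 7.0]
time: 33.55
tool_pos: [611.1, 55.3, 300.0]
tcp_rot: [-179.8, -0.3, -2.9]
ft_force: [0.1, 0.3, -0.2]
finger_gap: 51.3
time: 33.85
tool_pos: [611.2, 49.6, 295.0]
tcp_rot: [-180.0, 0.1, -3.2]
ft_force: [0.3, 0.2, -0.5]
finger_gap: 51.0
```

View pics/w17.png

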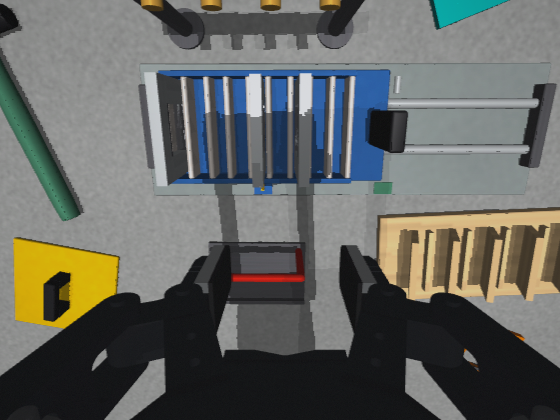

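View pics/w17z.png

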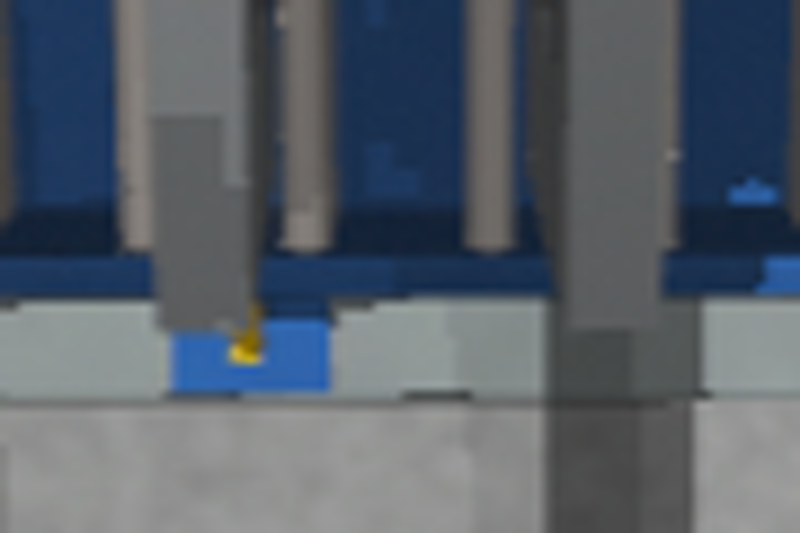

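```bash
python3 - <<'E'
from h import *
print(rel([425,220,320],[180,0,0]))
E
```

```text
[-0.7823, -0.6386, -0.0978, -0.0001, 0.0007, -0.0179]
```

```bash
python3 -m jog '[[-0.15,-0.12,-0.05,0,0,-0.0179],[-0.3,-0.24,-0.098,0,0,-0.0179],[-0.45,-0.36,-0.098,0,0,-0.0179],[-0.6,-0.48,-0.098,0,0,-0.0179],[-0.7,-0.58,-0.098,0,0,-0.0179],[-0.78,-0.638,-0.098,0,0,-0.0179],[-0.78,-0.638,-0.098,0,0,-0.0179],[-0.78,-0.638,-0.098,0,0,-0.0179],[-0.78,-0.638,-0.098,0,0,-0.0179]]' 1; python3 - <<'E'
from h import *
d=snap("wrist","w18")
E
```

```text
time: 34.8
tool_pos: [426.1, 219.9, 320.7]
tcp_rot: [-180.0, 0.0, 0.0]
ft_force: [0.2, 0.6, -0.4]
finger_gap: 85.3
```

View pics/w18.png

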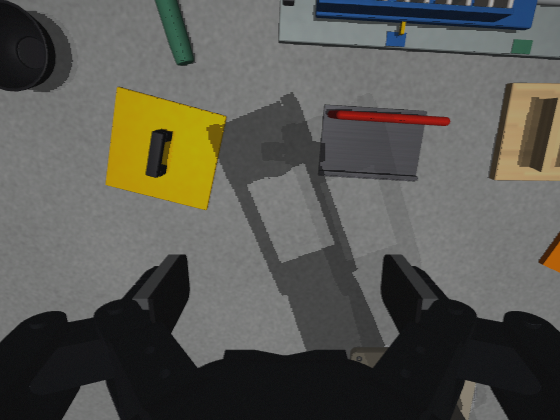

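```bash
python3 - <<'E'
from h import *
d=ld("w18");save(d,"w18a.png",(95,80,235,215),(622,600));save(d,"w18b.png",(310,95,455,190),(800,524))
E
```

```text
(no output)
```

View pics/w18a.png

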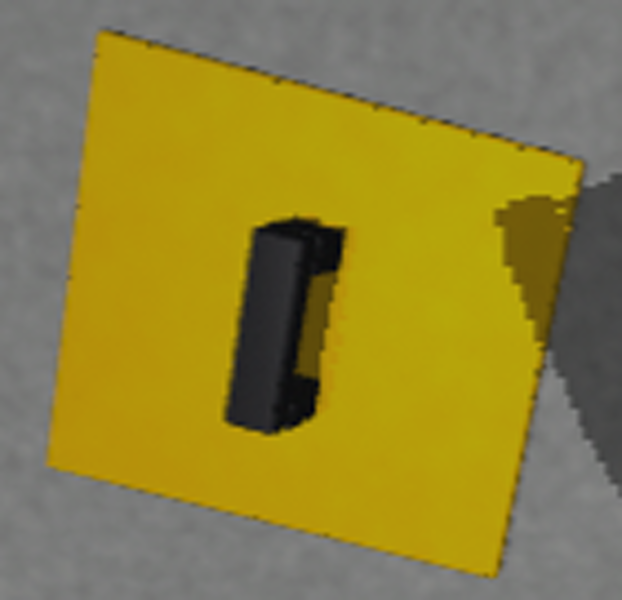

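View pics/w18b.png

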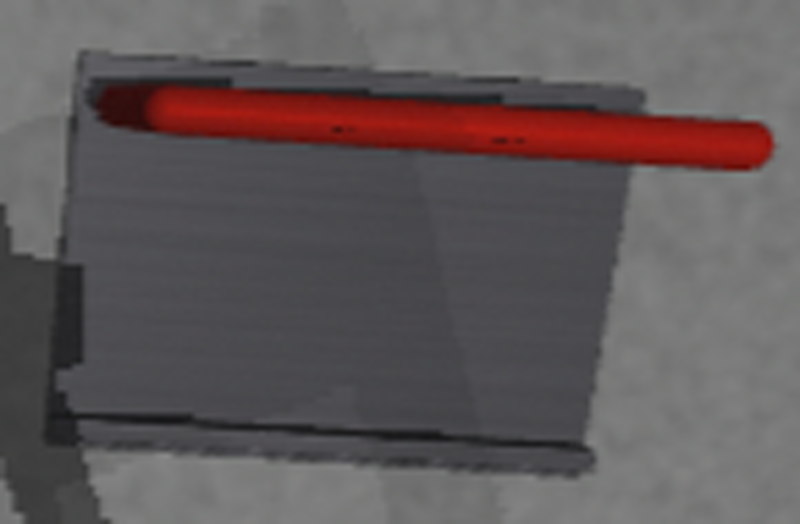

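```bash
python3 - <<'E'
from h import *
d=ld("w18")
a=lambda x,y:(95+x*140/622,80+y*135/600);b=lambda x,y:(310+x*145/800,95+y*95/524)
G=atz(d,[a(100,31),a(583,162),a(495,577),a(48,465)],6)[:,:2];print("guard",G.tolist(),G.mean(0))
for i in range(4): e=G[(i+1)%4]-G[i];print(np.linalg.norm(e),np.degrees(np.arctan2(e[1],e[0])))
H=atz(d,[a(253,232),a(305,236),a(275,433),a(226,421)],41)[:,:2];print("handle",H.tolist(),H.mean(0))
E=atz(d,[b(80,52),b(645,93)],6)[:,:2];F=atz(d,[b(46,440),b(594,470)],6)[:,:2];print("easel far",E.tolist(),"near z6",F.tolist(),"near z14",atz(d,[b(80,412),b(590,447)],14)[:,:2].tolist())
print("bar",atz(d,[b(152,107),b(772,145)],83)[:,:2].tolist(), atz(d,[b(152,107),b(772,145)],88)[:,:2].tolist())
E
```

```text
guard [[525.7035611365551, 441.97482773641224], [487.6719093754671, 298.7021625659886], [354.10666305009863, 334.5943948908346], [392.2637626824196, 477.7163688811794]] [439.94 388.25]
148.23448694791972 -104.86628681859344
138.30375037292765 164.95857057362574
148.12111156497508 75.07185696298322
138.14353975080914 -14.994573526328887
handle [[468.78752879080906, 388.56547834806827], [467.66024599953306, 373.70845621150767], [409.9414801223093, 388.56869715070184], [413.5816095971506, 402.7978655440699]] [439.99 388.41]
easel far [[503.41574470497665, 164.86170822129947], [493.7323431673709, 25.042914587979197]] near z6 [[406.7575358879028, 170.46764974880307], [398.8055167676855, 27.001204887116756]] near z14 [[415.5410709074177, 162.85933506562156], [406.495647932559, 32.041475879303505]]
bar [[491.246679437614, 158.7099561386879], [483.66177458771887, 30.02721497330677]] [[491.3024369752728, 159.49551901883575], [483.8169583634197, 32.49960730065388]]
```

```bash
python3 - <<'E'
from h import *
s=r.sense();print(s["joint_pos"],s["tool_pos"],s["tcp_rot"])
# grasp with tilt 25, grasp pt 29 above panel plane(z=3) 
for dl in (20,25,30):
  Rg=Rn.from_euler('z',-15,degrees=True)
  dz=np.radians(dl)
  tz=Rg.apply([-np.sin(dz),0,-np.cos(dz)]);gp=np.array([440,388.3,3+29])
  ty=Rg.apply([0,-1,0]);tx=np.cross(ty,tz)
  Rt=Rn.from_matrix(np.c_[tx,ty,tz]);e=Rt.as_euler('xyz',degrees=True)
  tcp=gp+19*tz;pre=tcp-70*tz
  print(dl,"tcp",tcp,"eul",e,"pre",rel(pre,e),pre)
E
```

```text
[ 21.15 -12.5   95.42   0.02  97.1  111.16] [426.13 219.86 320.71] [-179.99    0.03   -0.01]
20 tcp [433.72 389.98  14.15] eul [180.  20. -15.] pre [0.1233, -0.6556, 0.9631, 0.0145, -0.1103, 0.0824] [456.85 383.79  79.92]
25 tcp [432.24 390.38  14.78] eul [180.  25. -15.] pre [0.1392, -0.6514, 0.9699, 0.0182, -0.1379, 0.082] [460.82 382.72  78.22]
30 tcp [430.82 390.76  15.55] eul [180.  30. -15.] pre [0.1544, -0.6473, 0.9781, 0.0218, -0.1655, 0.0814] [464.63 381.7   76.17]
```

```bash
python3 -m jog '[[0,-0.1,0,0,0,-0.047],[0,-0.2,0,0,0,-0.094],[0,-0.3,0,0,0,-0.141],[0,-0.4,0,0,0,-0.188],[0,-0.5,0,0,0,-0.235],[0.02,-0.6,0,0,0,-0.282],[0.04,-0.65,0,0,0,-0.329],[0.06,-0.65,0,0,0,-0.376],[0.08,-0.65,0,0,0,-0.423],[0.1,-0.65,0,0,0,-0.47]]' 1; python3 -m jog '[[0,0,0,0,0,-0.047],[0,0,0,0,0,-0.094],[0,0,0,0,0,-0.141],[0,0,0,0,0,-0.188],[0,0,0,0,0,-0.235],[0,0,0,0,0,-0.282],[0,0,0,0,0,-0.329],[0,0,0,0,0,-0.376],[0,0,0,0,0,-0.423],[0,0,0,0,0,-0.447]]'; python3 - <<'E'
from h import *
s=r.sense();print(s["joint_pos"],s["tool_pos"],s["tcp_rot"])
for dl in (25,):
  dz=np.radians(dl);Rg=Rn.from_euler('z',-15,degrees=True)
  tz=Rg.apply([-np.sin(dz),0,-np.cos(dz)]);gp=np.array([440,388.3,3+29])
  ty=Rg.apply([0,1,0]);tx=np.cross(ty,tz)
  e=Rn.from_matrix(np.c_[tx,ty,tz]).as_euler('xyz',degrees=True)
  pre=gp+19*tz-110*tz
  print(e,rel(pre,e),pre)
d=snap("wrist","w19")
E
```

```text
time: 35.85
tool_pos: [451.3, 382.7, 320.4]
tcp_rot: [-180.0, 0.0, 85.0]
ft_force: [-0.6, -0.7, 0.6]
finger_gap: 85.4
time: 36.85
tool_pos: [451.2, 382.5, 320.6]
tcp_rot: [-180.0, -0.0, 165.4]
ft_force: [-0.0, -0.5, 0.1]
finger_gap: 85.3
[ 35.31   5.07  78.61   0.02  96.34 -40.06] [451.2  382.46 320.56] [-179.99   -0.04  165.37]
[180. -25. 165.] [-0.1051, 0.0104, 0.8243, -0.0005, 0.1387, 0.002] [477.15 378.35 114.47]
```

View pics/w19.png

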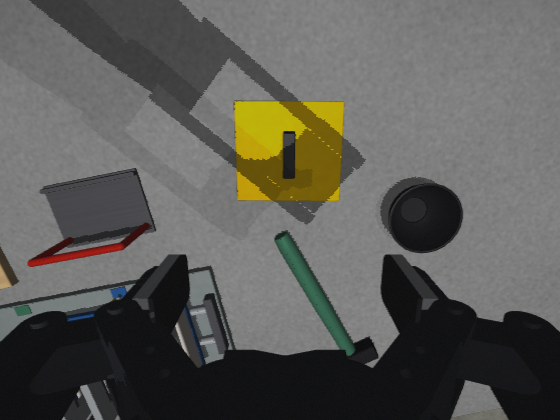

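```bash
python3 -m jog '[[-0.03,0.003,0.1,0,0.04,0.001],[-0.06,0.006,0.25,0,0.08,0.002],[-0.1,0.01,0.4,0,0.12,0.002],[-0.105,0.01,0.55,0,0.1387,0.002],[-0.105,0.01,0.7,0,0.1387,0.002],[-0.105,0.01,0.8,0,0.1387,0.002],[-0.105,0.01,0.824,0,0.1387,0.002],[-0.105,0.01,0.824,0,0.1387,0.002],[-0.105,0.01,0.824,0,0.1387,0.002]]' 0.6; python3 - <<'E'
from h import *
d=ld("w19")
G=atz(d,[(235,101),(344,101),(341,201),(237,201)],6)[:,:2];print(G.tolist(),G.mean(0))
H=atz(d,[(289,156)],41);print(H)
s=r.sense();print(s["joint_pos"],s["tool_pos"],s["tcp_rot"])
d=snap("wrist","w20")
E
```

```text
time: 37.8
tool_pos: [477.2, 379.5, 117.0]
tcp_rot: [179.9, -24.9, 164.8]
ft_force: [0.0, -1.1, 1.4]
finger_gap: 51.2
[[355.15314536259535, 336.75658505924395], [392.32671732078387, 479.13759670608306], [528.5248391001572, 446.2198489815369], [489.9825225815809, 298.54090108166247]] [441.5  390.16]
[[440.75 389.57  41.  ]]
[ 24.34  30.18  73.33  15.66  95.9  -51.49] [477.18 379.53 117.03] [179.95 -24.87 164.78]
```

View pics/w20.png

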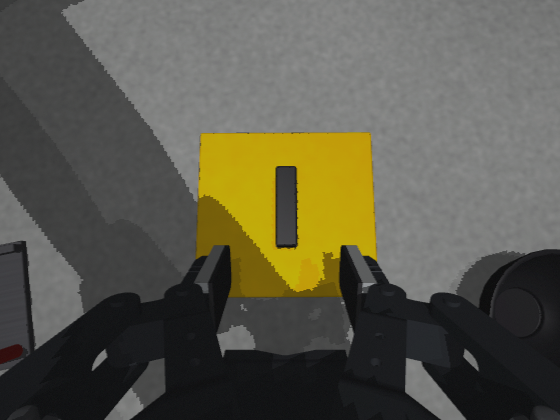

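```bash
cat > kin.py <<'E'
from h import *
D=[([-76.799,7.471,85.268,0,87.261,-4.893],(186.366,-570.327,231.292)),([21.15,-12.5,95.42,.02,97.1,111.16],(426.13,219.86,320.71)),([35.31,5.07,78.61,.02,96.34,-40.06],(451.2,382.46,320.56)),([24.34,30.18,73.33,15.66,95.9,-51.49],(477.18,379.53,117.03))]
def fk(q,k):
    a1,h,L2,L3,a3,d=k;R=lambda s,a:Rn.from_euler(s,a,degrees=True)
    B=R('z',q[0]);A2=B*R('y',q[1]);A3=A2*R('y',q[2]);A5=A3*R('z',q[3])*R('y',q[4]);A6=A5*R('z',q[5])
    return B.apply([a1,0,h])+A2.apply([0,0,L2])+A3.apply([a3,0,L3])+A5.apply([0,0,d]),A6
def fit():
    f=lambda k:np.r_[np.concatenate([fk(q,k)[0]-p for q,p in D]),(np.array(k)-[50,400,400,400,0,300])*1e-3]
    return least_squares(f,[50,400,400,400,0,300])
if __name__=="__main__":
    S=fit();print(S.x,S.fun.round(2))
    k=S.x
    print(fk(D[3][0],k)[1].as_euler('xyz',degrees=True),fk(D[0][0],k)[1].as_euler('xyz',degrees=True))
E
python3 kin.py
```

```text
[-13.16 353.02 395.37 574.89 -30.46 519.29] [-46.16 -27.39  -2.6   10.13 -50.89   0.1   29.86 -41.5    0.55  -2.91
 -11.96   1.95  -0.06  -0.05  -0.     0.17  -0.03   0.22]
[ 155.13    0.04 -105.24] [-180.      0.    108.09]
```

```bash
python3 - <<'E'
s=open('kin.py').read()
s=s.replace("a1,h,L2,L3,a3,d=k;","a1,h,L2,L3,a3,d,b=k;").replace("apply([a1,0,h])","apply([a1,b,h])").replace("[50,400,400,400,0,300]","[50,400,400,400,0,300,51]").replace("return B.apply","A6=A6*R('z',90)\n    return B.apply")
open('kin.py','w').write(s)
E
python3 kin.py
```

```text
[  0.17 317.82 368.93 553.23  61.22 364.76  51.18] [-0.01 -0.   -0.02 -0.01  0.01 -0.03 -0.    0.    0.04  0.   -0.    0.01
 -0.05 -0.08 -0.03  0.15  0.06  0.06  0.  ]
[179.95 -24.87 164.78] [-180.      0.     18.09]
```

```bash
cat > lean.py <<'E'
from kin import *
k=fit().x
lo=np.array([-169.43,-51.17,1.28,-76.62,0,-152.29]);hi=np.array([169.43,129.36,143.12,256.62,156.53,152.29])
def ik(p,Rt,q0):
    f=lambda q:np.r_[(fk(q,k)[0]-p)/10,(fk(q,k)[1].inv()*Rt).as_rotvec()*10]
    S=least_squares(f,np.clip(q0,lo+.01,hi-.01),bounds=(lo,hi));return S.x,S.cost
O=np.array([456.5,96.3,0]);yw=-3.6
def target(dl,ox=0,oz=0,lean=40,gh=29,dyaw=0,gx=0):
    "guard centre at easel (2+ox,0,62+oz), lean; gh grip height over panel plane, gx grip offset along guard x"
    Re=Rn.from_euler('z',yw+dyaw,degrees=True)
    Rgu=Re*Rn.from_euler('y',-(90-lean),degrees=True)   # guard frame
    d=np.radians(dl)
    M=np.c_[[0,0,0],[0,1,0],[-np.sin(d),0,-np.cos(d)]];M[:,0]=np.cross(M[:,1],M[:,2])
    Rt=Rgu*Rn.from_matrix(M)
    c=O+Rn.from_euler('z',yw,degrees=True).apply([2+ox,0,62+oz])
    g=c+Rgu.apply([gx,0,gh]);tz=Rt.apply([0,0,1])
    return g+19*tz,Rt
if __name__=="__main__":
    q0=[10,0,110,0,60,-70]
    for dl in (0,10,25,35):
        for ox,oz in ((0,0),(10,60),(5,10)):
            p,Rt=target(dl,ox,oz);q,c=ik(p,Rt,q0);print(dl,(ox,oz),p,Rt.as_euler('xyz',degrees=True),"q",q,"cost",round(c,4))
E
python3 lean.py
```

```text
0 (0, 0) [450.85  96.66  68.43] [180.   50.  176.4] q [ 30.63 -25.79 143.12 -47.98  46.43 -20.63] cost 4.449
0 (10, 60) [460.83  96.03 128.43] [180.   50.  176.4] q [ 25.2  -38.67 143.12 -35.21  49.29 -40.06] cost 3.0688
0 (5, 10) [455.84  96.34  78.43] [180.   50.  176.4] q [ 28.99 -28.12 143.12 -45.25  46.07 -25.09] cost 4.0834
10 (0, 0) [448.51  96.8   66.09] [180.   40.  176.4] q [ 19.48 -32.24 143.12 -25.22  44.36 -50.54] cost 1.6543
10 (10, 60) [458.49  96.17 126.09] [180.   40.  176.4] q [ 16.65 -42.49 143.12 -19.    49.17 -60.03] cost 0.6708
10 (5, 10) [453.5   96.49  76.09] [180.   40.  176.4] q [ 18.53 -33.85 143.12 -23.77  44.52 -52.86] cost 1.3657
25 (0, 0) [444.34  97.07  63.42] [180.   25.  176.4] q [ 10.66 -32.84 141.36  -8.12  47.45 -71.52] cost 0.0
25 (10, 60) [454.32  96.44 123.42] [180.   25.  176.4] q [ 10.21 -36.3  136.82  -7.05  55.33 -73.42] cost 0.0
25 (5, 10) [449.33  96.75  73.42] [180.   25.  176.4] q [ 10.43 -32.81 140.21  -7.86  48.52 -72.02] cost 0.0
35 (0, 0) [441.23  97.26  62.29] [180.   15.  176.4] q [  8.43 -22.68 132.32  -3.74  55.73 -76.26] cost 0.0
35 (10, 60) [451.21  96.63 122.29] [180.   15.  176.4] q [  8.11 -25.8  127.85  -3.37  63.29 -77.16] cost 0.0
35 (5, 10) [446.22  96.95  72.29] [180.   15.  176.4] q [  8.27 -22.68 131.18  -3.64  56.86 -76.53] cost 0.0
```

```bash
cat > gl.py <<'E'
from lean import *
def lying(dl,c=(440.5,389.2),yaw=-15,gh=29,back=0):
    Rgu=Rn.from_euler('z',yaw,degrees=True);d=np.radians(dl)
    M=np.c_[[0,0,0],[0,1,0],[-np.sin(d),0,-np.cos(d)]];M[:,0]=np.cross(M[:,1],M[:,2])
    Rt=Rgu*Rn.from_matrix(M);tz=Rt.apply([0,0,1])
    return np.array([c[0],c[1],3+gh])+(19-back)*tz,Rt
if __name__=="__main__":
    for b in (110,70,0):
        p,Rt=lying(30,back=b);e=Rt.as_euler('xyz',degrees=True);q,c=ik(p,Rt,r.sense()["joint_pos"]);print(b,p,e,"q",q,round(c,4),rel(p,e))
E
python3 gl.py
```

```text
110 [484.45 377.42 110.81] [180. -30. 165.] q [ 22.58  35.46  68.36  18.05 100.24 -53.  ] 0.0 [-0.0383, -0.0017, 0.0121, 0.001, 0.0288, -0.0009]
70 [465.13 382.6   76.17] [180. -30. 165.] q [ 23.55  35.34  72.39  18.27  96.25 -53.33] 0.0 [-0.0239, -0.0023, 0.1714, 0.001, 0.0288, -0.0009]
0 [431.32 391.66  15.55] [180. -30. 165.] q [ 25.35  36.17  78.22  18.89  89.39 -53.86] 0.0 [0.0014, -0.0032, 0.4503, 0.001, 0.0288, -0.0009]
```

```bash
python3 -m jog '[[-0.038,-0.002,0.012,0.001,0.0288,-0.001],[-0.03,-0.002,0.09,0.001,0.0288,-0.001],[-0.024,-0.002,0.171,0.001,0.0288,-0.001],[-0.016,-0.002,0.26,0.001,0.0288,-0.001],[-0.008,-0.003,0.35,0.001,0.0288,-0.001],[0,-0.003,0.42,0.001,0.0288,-0.001],[0.001,-0.003,0.448,0.001,0.0288,-0.001],[0.001,-0.003,0.448,0.001,0.0288,-0.001],[0.001,-0.003,0.448,0.001,0.0288,-0.001]]'; python3 - <<'E'
from h import *
d=snap("wrist","w21")
E
python3 -m jog '[[0,0,0,0,0,0],[0,0,0,0,0,0],[0,0,0,0,0,0],[0,0,0,0,0,0],[0,0,0,0,0,0]]' 0 70; python3 - <<'E'
from h import *
d=snap("wrist","w22")
E
```

```text
time: 38.75
tool_pos: [431.0, 391.3, 15.0]
tcp_rot: [-179.9, -30.1, 165.0]
ft_force: [0.1, -0.1, 0.0]
finger_gap: 51.2
time: 39.3
tool_pos: [430.9, 391.2, 14.5]
tcp_rot: [-179.9, -30.1, 165.0]
ft_force: [3.2, 0.1, 6.2]
finger_gap: 15.1
```

View pics/w22.png

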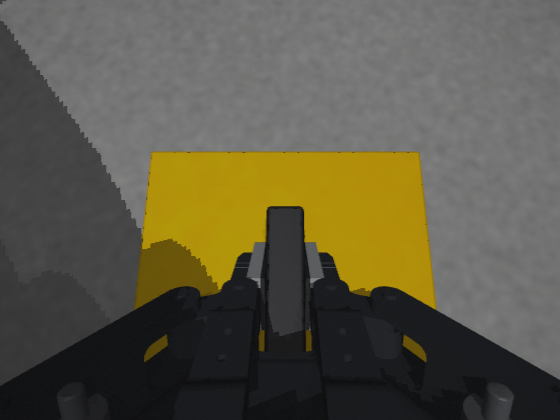

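```bash
python3 - <<'E'
from gl import *
s=r.sense();p,R=tool();e=R.as_euler('xyz',degrees=True)
print("lift",rel(p+[0,0,150],e))
pp,Rt=target(30,4,95,gh=28);q,c=ik(pp,Rt,[10,-20,120,0,60,-70]);print(pp,Rt.as_euler('xyz',degrees=True),q,c)
a=R;b=Rt
from scipy.spatial.transform import Slerp
sl=Slerp([0,1],Rn.concatenate([a,b]));q=s["joint_pos"]
for t in np.linspace(0,1,9):
    P=(p+[0,0,150])*(1-t)+pp*t;q,c=ik(P,sl(t),q);print(t,q,round(c,5))
E
```

```text
lift [0.3008, -0.0005, -0.5192, 0.0, 0.0, 0.0]
[447.57  96.86 157.14] [180.   20.  176.4] [  9.29 -34.18 130.65  -4.87  64.08 -75.74] 2.5785637787851207e-28
0.0 [ 25.33  26.64  74.55  19.32 101.98 -49.55] 0.0
0.125 [ 24.36  19.67  81.58  14.91  97.42 -52.64] 0.0
0.25 [ 23.29  12.63  88.56  10.83  92.73 -55.45] 0.0
0.375 [ 22.06   5.49  95.51   7.07  87.95 -58.1 ] 0.0
0.5 [ 20.59  -1.81 102.47   3.61  83.12 -60.73] 0.0
0.625 [ 18.76  -9.34 109.45   0.5   78.28 -63.5 ] 0.0
0.75 [ 16.42 -17.17 116.46  -2.13  73.45 -66.67] 0.0
0.875 [ 13.36 -25.41 123.52  -4.06  68.69 -70.57] 0.0
1.0 [  9.29 -34.18 130.65  -4.87  64.08 -75.74] 0.0
```

All reachable. Lift and check.

```bash
python3 -m jog '[[0.02,0,-0.035,0,0,0],[0.07,0,-0.12,0,0,0],[0.13,0,-0.22,0,0,0],[0.19,0,-0.33,0,0,0],[0.25,0,-0.43,0,0,0],[0.3,0,-0.519,0,0,0],[0.3,0,-0.519,0,0,0],[0.3,0,-0.519,0,0,0]]'; python3 - <<'E'
from gl import *
pp,Rt=target(30,4,95,gh=28);print(rel(pp,Rt.as_euler('xyz',degrees=True)))
d=snap("wrist","w23")
E
```

```text
time: 40.15
tool_pos: [430.3, 391.0, 163.0]
tcp_rot: [-179.8, -30.1, 165.0]
ft_force: [-0.5, 0.1, -3.8]
finger_gap: 15.0
[-0.3333, -1.1186, -0.1635, 0.005, -0.2777, -0.0649]
```

View pics/w23.png

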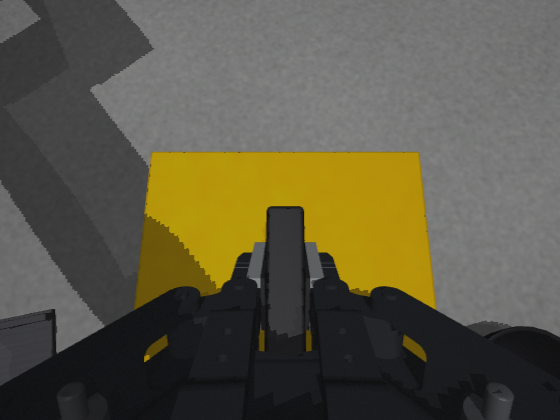

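```bash
python3 -m jog '[[-0.02,-0.08,-0.02,0,-0.02,-0.005],[-0.05,-0.18,-0.03,0.001,-0.045,-0.01],[-0.08,-0.28,-0.05,0.001,-0.07,-0.016],[-0.11,-0.38,-0.06,0.002,-0.095,-0.022],[-0.14,-0.48,-0.07,0.002,-0.12,-0.028],[-0.165,-0.56,-0.08,0.0025,-0.139,-0.032],[-0.165,-0.56,-0.08,0.0025,-0.139,-0.032]]'; python3 - <<'E'
from gl import *
pp,Rt=target(30,4,95,gh=28);print(rel(pp,Rt.as_euler('xyz',degrees=True)))
E
```

```text
time: 40.9
tool_pos: [435.9, 241.7, 157.7]
tcp_rot: [179.0, -5.2, 170.7]
ft_force: [0.2, 0.8, -4.0]
finger_gap: 15.0
[-0.1393, -0.5639, -0.0202, 0.0014, -0.1397, -0.0329]
```

```bash
python3 -m jog '[[-0.02,-0.09,0,0,-0.03,-0.006],[-0.04,-0.18,-0.02,0,-0.06,-0.012],[-0.06,-0.28,-0.02,0.001,-0.085,-0.018],[-0.09,-0.38,-0.02,0.001,-0.11,-0.025],[-0.12,-0.48,-0.02,0.0014,-0.13,-0.03],[-0.139,-0.55,-0.02,0.0014,-0.14,-0.033],[-0.139,-0.564,-0.02,0.0014,-0.14,-0.033],[-0.139,-0.564,-0.02,0.0014,-0.14,-0.033],[-0.139,-0.564,-0.02,0.0014,-0.14,-0.033],[-0.139,-0.564,-0.02,0.0014,-0.14,-0.033]]'; python3 - <<'E'
from gl import *
for oz in (95,40,8):
  pp,Rt=target(30,4,oz,gh=28);print(pp,rel(pp,Rt.as_euler('xyz',degrees=True)))
print(r.sense()["joint_pos"])
d=snap("wrist","w24");s=snap("scene","s24");save(s,"s24z.png",(210,120,360,232),(800,597))
t=snap("top","t24");
E
```

```text
time: 41.9
tool_pos: [450.1, 99.9, 159.3]
tcp_rot: [179.8, 20.1, 176.4]
ft_force: [-1.1, 0.4, -2.4]
finger_gap: 15.1
[447.57  96.86 157.14] [0.0116, -0.013, 0.0049, 0.0011, 0.0008, 0.0]
[447.57  96.86 102.14] [0.0874, -0.0137, 0.2114, 0.0011, 0.0008, 0.0]
[447.57  96.86  70.14] [0.1315, -0.0141, 0.3316, 0.0011, 0.0008, 0.0]
[  9.56 -33.77 130.2   -4.8   63.96 -75.51]
```

View pics/s24z.png

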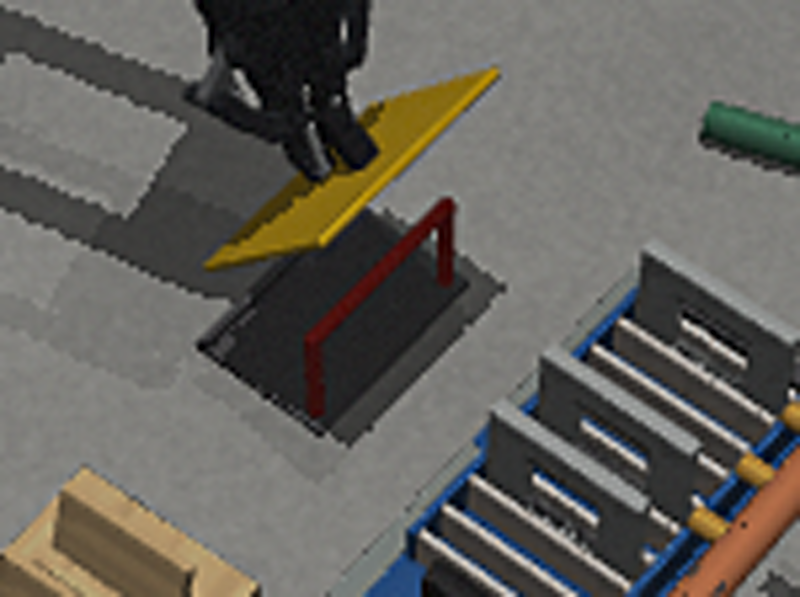

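View pics/w24.png

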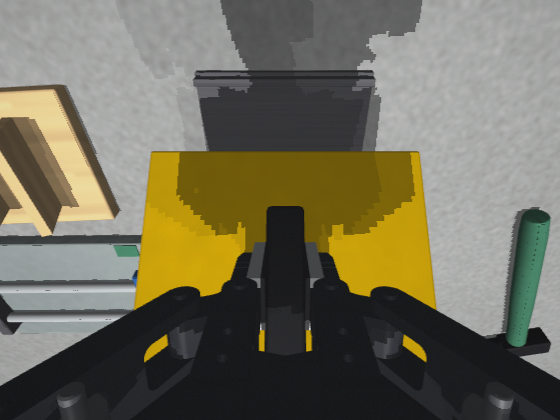

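```bash
python3 -m jog '[[0.03,-0.01,0.06,0.001,0.001,0],[0.06,-0.0135,0.13,0.001,0.001,0],[0.0874,-0.0137,0.211,0.001,0.001,0],[0.105,-0.014,0.26,0.001,0.001,0],[0.117,-0.014,0.293,0.001,0.001,0],[0.117,-0.014,0.293,0.001,0.001,0],[0.117,-0.014,0.293,0.001,0.001,0]]'; python3 - <<'E'
from gl import *
p,R=tool()
pp,Rt=target(30,4,18,gh=28);print(pp,p,rel(pp,Rt.as_euler('xyz',degrees=True)))
d=snap("wrist","w25");s=snap("scene","s25");save(s,"s25z.png",(210,120,360,232),(800,597))
Re=Rn.from_euler('z',yw,degrees=True)
print("pred strip inner top",proj(d,O+Re.apply([[-46,-65,14],[-46,65,14],[-52,0,14]])))
g=p-19*R.apply([0,0,1])
Rgu=R*Rn.from_matrix((lambda M:np.c_[np.cross(M[:,1],M[:,2]),M[:,1],M[:,2]])(np.c_[[0,0,0],[0,1,0],[-.5,0,-np.sqrt(.75)]])).inv()
print("pred lower edge",proj(d,g+Rgu.apply([[-70,-75,-25],[-70,75,-25]])))
E
```

```text
time: 42.75
tool_pos: [448.0, 96.2, 81.1]
tcp_rot: [-180.0, 20.1, 176.4]
ft_force: [-0.8, -0.4, -3.0]
finger_gap: 14.9
[447.57  96.86  80.14] [448.02  96.23  81.15] [0.0032, 0.0024, 0.0031, -0.0, 0.0003, -0.0001]
pred strip inner top [[176.62 128.73]
 [399.33 128.68]
 [288.02 118.82]]
pred lower edge [[151.94 148.69]
 [422.19 148.68]]
```

View pics/w25.png

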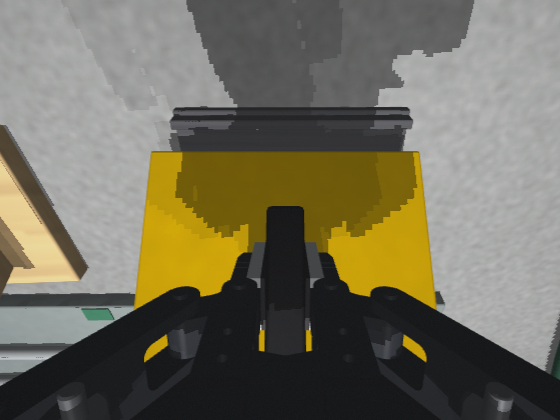

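View pics/s25z.png

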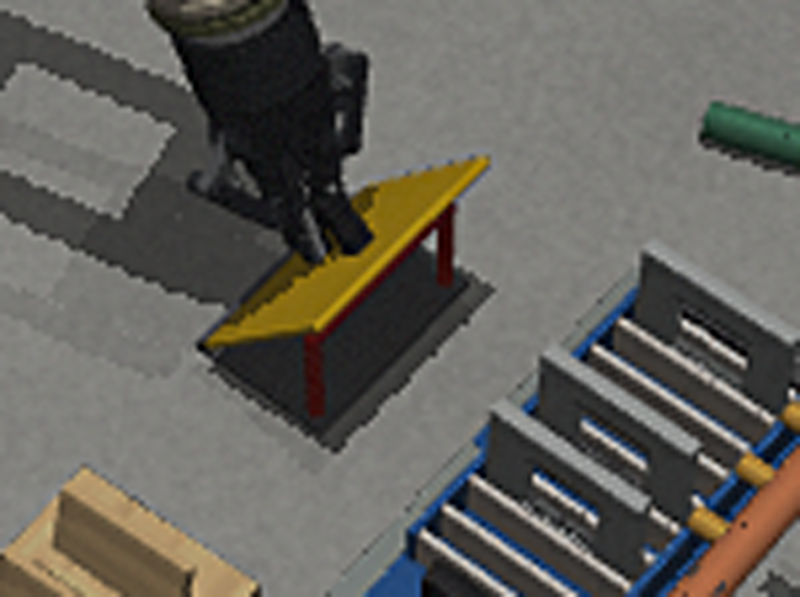

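```bash
python3 - <<'E'
from h import *
d=ld("w25");save(d,"w25z.png",(140,95,240,165),(800,560))
E
```

```text
(no output)
```

View pics/w25z.png

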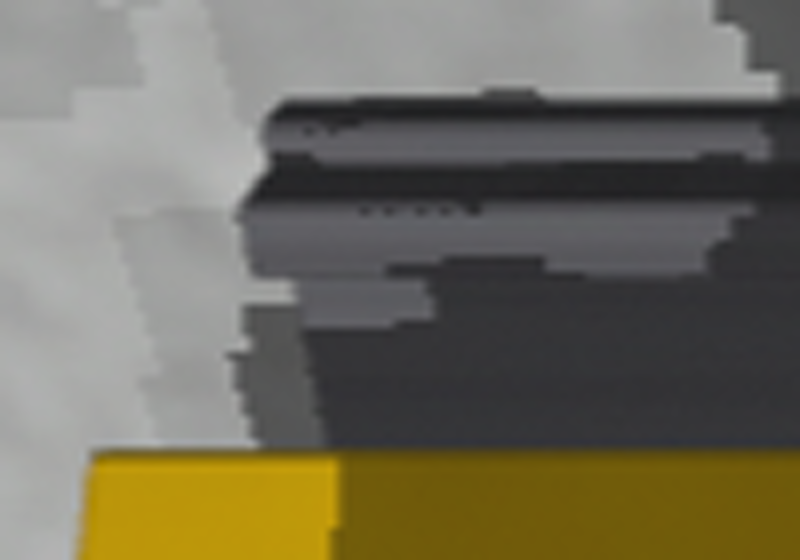

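```bash
python3 - <<'E'
from gl import *
for ox,oz in ((4,8),(0,2),(-1,0),(-2,-2)):
  pp,Rt=target(30,ox,oz,gh=28);print(ox,oz,rel(pp,Rt.as_euler('xyz',degrees=True)))
E
```

```text
4 8 [0.0199, 0.0021, 0.0426, 0.0, 0.0008, -0.0001]
0 2 [0.0432, 0.0021, 0.0596, 0.0, 0.0008, -0.0001]
-1 0 [0.0497, 0.0021, 0.0657, 0.0, 0.0008, -0.0001]
-2 -2 [0.0562, 0.0021, 0.0719, 0.0, 0.0008, -0.0001]
```

```bash
python3 -m jog '[[0.01,0.002,0.02,0,0.001,0],[0.02,0.002,0.043,0,0.001,0],[0.02,0.002,0.043,0,0.001,0],[0.02,0.002,0.043,0,0.001,0]]'|grep -E "pos|force"; python3 -m jog '[[0.012,0,0.008,0,0,0],[0.023,0,0.017,0,0,0],[0.023,0,0.017,0,0,0],[0.023,0,0.017,0,0,0]]'|grep -E "pos|rot|force"; python3 - <<'E'
from gl import *
d=snap("wrist","w26");save(d,"w26z.png",(140,95,240,165),(800,560))
s=snap("scene","s26");save(s,"s26z.png",(210,120,360,232),(800,597))
for ox,oz in ((4,8),(0,2),(-1,0),(-2,-2)):
  pp,Rt=target(30,ox,oz,gh=28);print(ox,oz,rel(pp,Rt.as_euler('xyz',degrees=True)))
E
```

```text
tool_pos: [446.3, 96.5, 68.3]
ft_force: [0.6, -1.0, -3.2]
tool_pos: [442.8, 96.9, 62.9]
tcp_rot: [-180.0, 19.9, 176.4]
ft_force: [1.6, -0.0, -4.0]
4 8 [-0.0275, 0.0011, -0.0206, -0.0001, -0.0007, -0.0001]
0 2 [-0.0043, 0.0011, -0.0035, -0.0001, -0.0007, -0.0001]
-1 0 [0.0022, 0.0011, 0.0027, -0.0001, -0.0007, -0.0001]
-2 -2 [0.0086, 0.0011, 0.0088, -0.0001, -0.0007, -0.0001]
```

View pics/w26z.png

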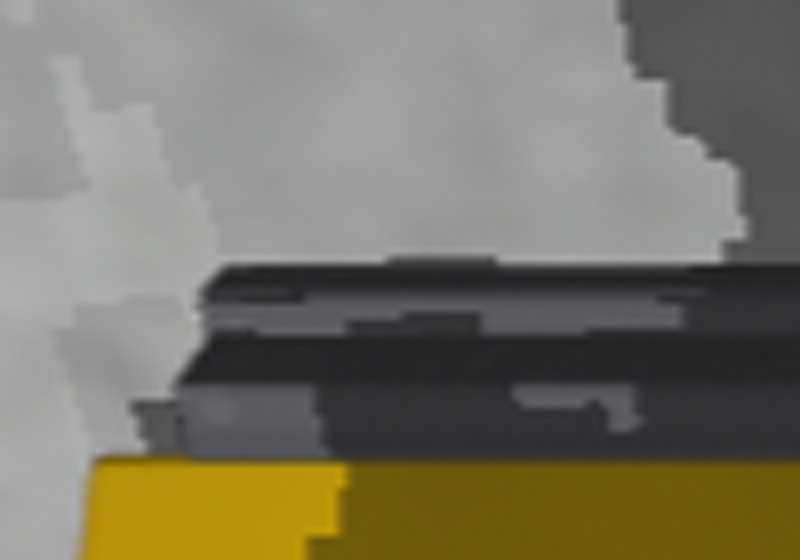

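View pics/s26z.png

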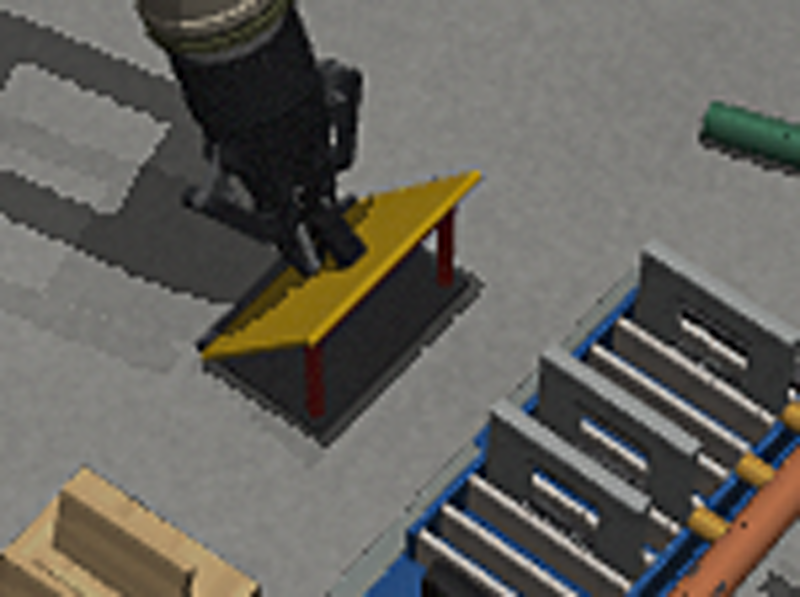

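```bash
for i in 1 2 3 ; do python3 -m jog '[[0.003,0,0.003,0,0,0],[0.003,0,0.003,0,0,0],[0.003,0,0.003,0,0,0]]'|grep -E "pos|force"; done; python3 - <<'E'
from gl import *
d=snap("wrist","w27");save(d,"w27z.png",(140,95,240,165),(800,560))
E
```

```text
tool_pos: [442.7, 96.9, 62.2]
ft_force: [1.5, -0.2, -2.8]
tool_pos: [442.7, 97.0, 61.8]
ft_force: [3.3, -0.6, 3.8]
tool_pos: [443.0, 97.0, 61.7]
ft_force: [2.2, -1.9, 7.6]
```

View pics/w27z.png

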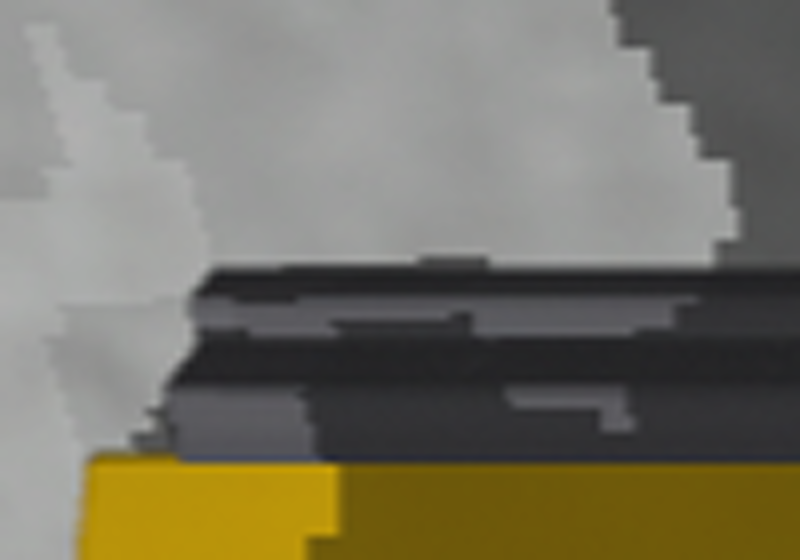

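```bash
python3 -m jog '[[0,0,0,0,0,0],[0,0,0,0,0,0],[0,0,0,0,0,0],[0,0,0,0,0,0]]' 0.4; python3 - <<'E'
from gl import *
d=snap("wrist","w28")
s=snap("scene","s28");save(s,"s28z.png",(210,120,360,232),(800,597))
E
```

```text
time: 45.1
tool_pos: [440.8, 96.9, 59.3]
tcp_rot: [-180.0, 19.8, 176.4]
ft_force: [0.2, 0.2, 0.4]
finger_gap: 33.9
```

View pics/w28.png

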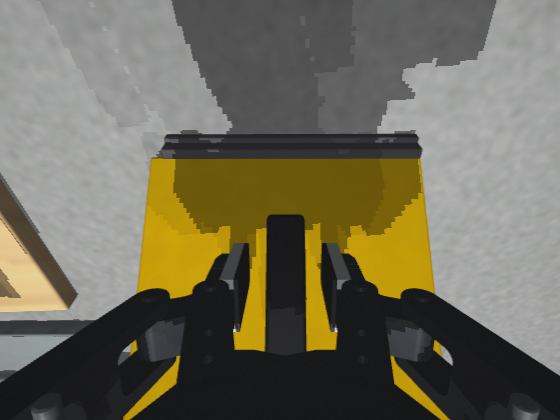

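View pics/s28z.png

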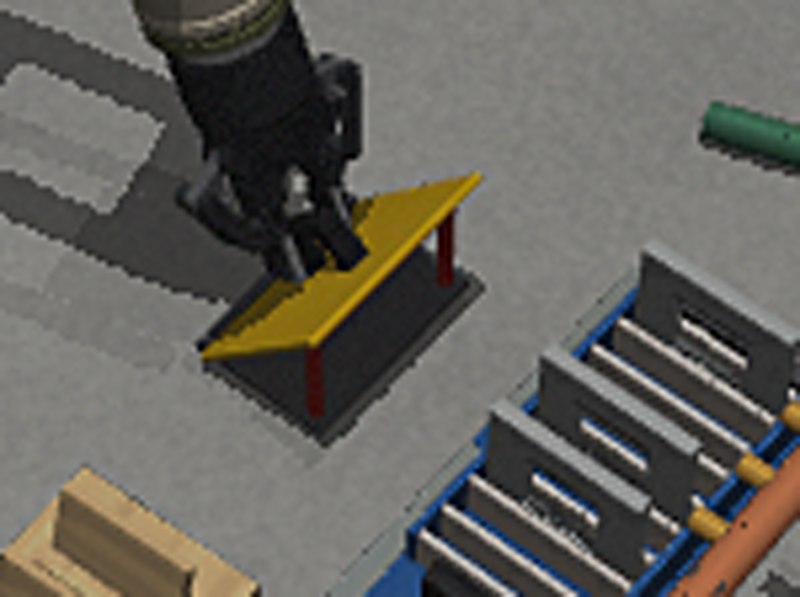

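```bash
python3 -m jog '[[-0.01,0,-0.05,0,0,0],[-0.04,0,-0.13,0,0,0],[-0.08,0,-0.22,0,0,0],[-0.12,0,-0.33,0,0,0],[-0.16,0,-0.44,0,0,0],[-0.2,0,-0.55,0,0,0],[-0.24,0,-0.66,0,0,0],[-0.24,0,-0.66,0,0,0]]' 0.6; python3 - <<'E'
from gl import *
snap("wrist","w29");s=snap("scene","s29");save(s,"s29z.png",(210,120,360,232),(800,597))
print(r.sense()["joint_pos"],rel([420,300,330],[180,0,165]))
E
```

```text
time: 46.0
tool_pos: [444.0, 97.3, 241.1]
tcp_rot: [179.9, 20.3, 176.3]
ft_force: [0.5, 0.1, 0.6]
finger_gap: 51.4
[  9.45 -37.56 124.46  -4.59  73.69 -76.38] [0.0036, 0.8047, -0.4003, 0.0111, 0.1104, 0.0625]
```

View pics/w29.png

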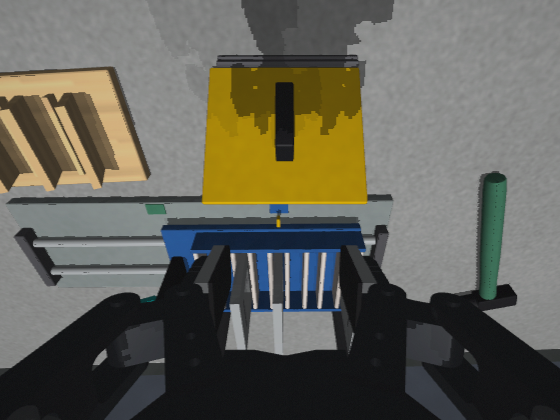

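View pics/s29z.png

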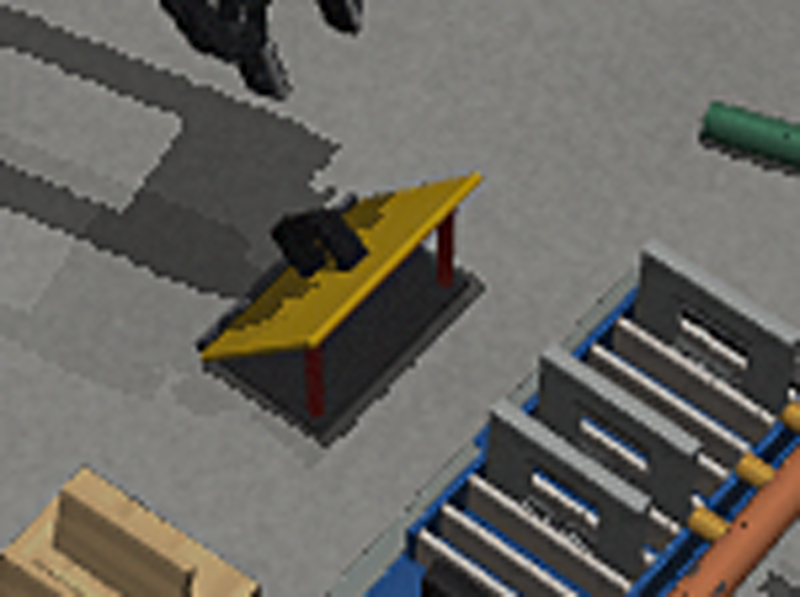

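```bash
python3 - <<'E'
from gl import *
d=ld("w29");save(d,"w29z.png",(195,45,375,215),(635,600))
uv=np.array([(209.5,67),(359.5,67),(202.5,203),(367,203.5)])
L=np.array([[-70,-75,3],[-70,75,3],[70,-75,3],[70,75,3.]])
def res(q):
    Rg=Rn.from_euler('z',q[3],degrees=True)*Rn.from_euler('y',-(90-q[4]),degrees=True)
    return (proj(d,Rg.apply(L)+q[:3])-uv).ravel()
S=least_squares(res,[458,96,62,-3.6,40]);print(S.x,S.fun.round(1))
print("exp",O+Rn.from_euler('z',yw,degrees=True).apply([2,0,62]))
E
```

```text
[460.37  95.16  59.48  -3.69  41.58] [ 0.4 -0.2 -0.1 -0.  -0.2  0.3 -0.  -0.2]
exp [458.5   96.17  62.  ]
```

View pics/w29z.png

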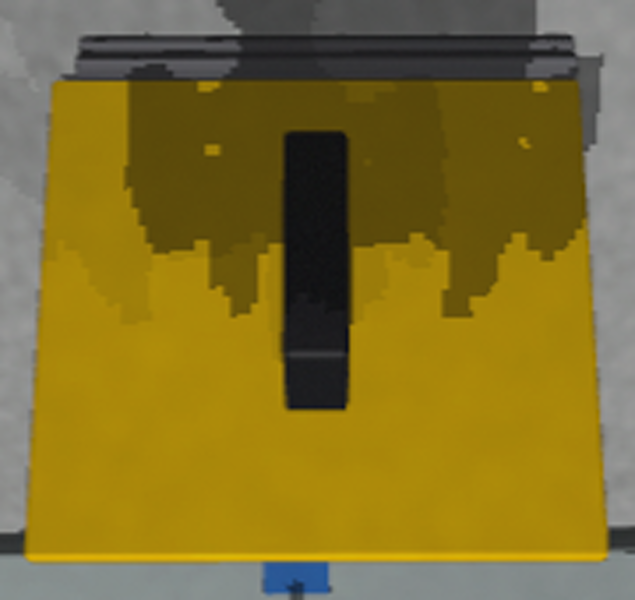

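```bash
python3 -m jog '[[0,0.02,-0.15,0.003,0.03,0.01],[0,0.1,-0.3,0.006,0.06,0.03],[0,0.25,-0.4,0.01,0.09,0.05],[0,0.4,-0.4,0.011,0.11,0.0625],[0,0.55,-0.4,0.011,0.11,0.0625],[0,0.7,-0.4,0.011,0.11,0.0625],[0,0.8,-0.4,0.011,0.11,0.0625],[0,0.8,-0.4,0.011,0.11,0.0625],[0,0.8,-0.4,0.011,0.11,0.0625],[0,0.8,-0.4,0.011,0.11,0.0625]]'; python3 - <<'E'
from h import *
snap("wrist","w30");s=snap("scene","s30");t=snap("top","t30");save(t,"t30z.png",(110,125,420,275),(800,387))
E
```

```text
time: 47.1
tool_pos: [420.3, 297.8, 328.7]
tcp_rot: [-179.9, -0.1, 165.0]
ft_force: [0.6, -0.2, 0.7]
finger_gap: 51.0
```

View pics/t30z.png

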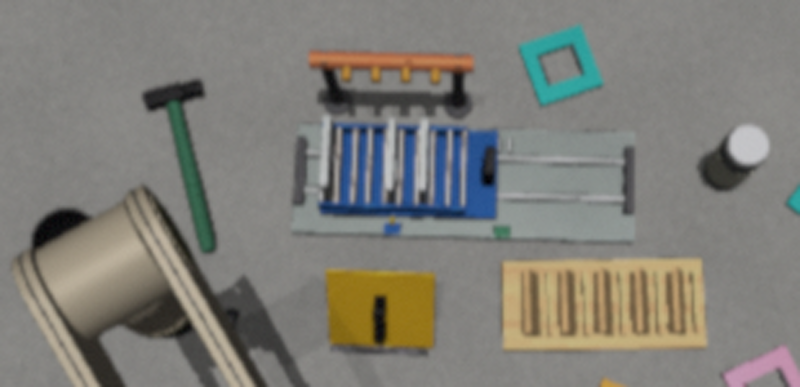

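View pics/s30.png

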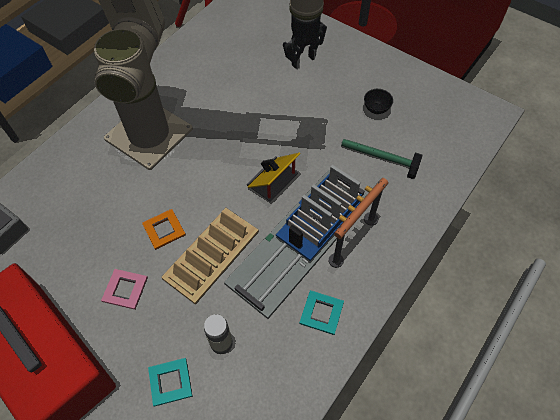

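View pics/w30.png

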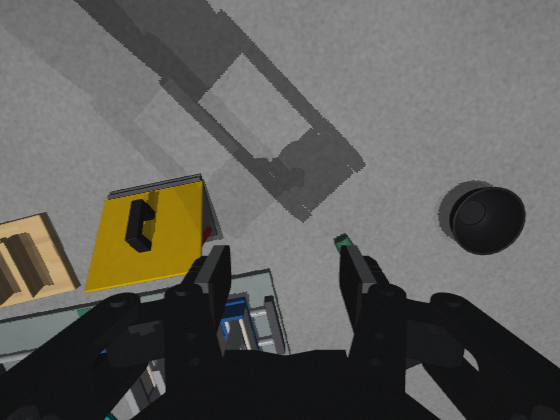

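```bash
python3 - <<'E'
from bench import r
print(r.hand_in())
E
```

```text
the job is handed in; nothing more can be done
None
```

The job is done and handed in at about 47 s of the 210 s limit.

**Carrier and plates:** I slid the empty carrier into the load detent at the green mark. The stand held three plates; I stood them on edge in slots 5, 3 and 2. Then I slid the loaded carrier into the rinse detent.

**Guard:** It had been knocked aside during the run, so I located it again. I leaned it on the easel with the handle outwards.

**Last checks:**
- **Carrier:** The pointer met the blue mark to within about 0.5 px. The carrier's travel of 159.8 mm matches the 160 mm between the two detents.
- **Plates:** Each touched the slot floor at the expected height, and all three were still standing in their slots in the final pictures. The stand is empty.
- **Guard:** Its lower edge is behind the toe strip and its back rests on the red bar. The fitted lean is about 41.6°, against the 40° expected. Its centre is within about 3 mm of the expected position, which is about the camera accuracy.
- **Bystanders:** The can, mallet and bowl showed no visible movement.

**One oddity:** Sliding the carrier to the rinse station met about 15 N roughly 12 mm before the mark. That is more than the 5 to 8 N stated for a detent. It then moved freely into place, and nothing in the pictures looked disturbed.

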